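# Clamp a mirror-support bar in the sloping jig

## Robot

A 6-joint arm with a two-finger parallel gripper is mounted at the origin on the work surface. World frame = base frame: x ahead of the robot, y to its left, z up, the work surface at z = 0. Lengths are in m, angles in rad, forces in N, time in s.
With the tool pointing down it reaches from about 0.35 to 0.85 m from the base axis. Payload 8.1 kg.
Tool frame: the origin (TCP) lies on the centre line of the jaws, within the pads' length; the fingertips stand 17 mm ahead of it and the grasp point (between the pads) lies 2 mm behind it; z points along the fingers, y is the line along which they close (so a half turn about z gives the same grasp; the last joint's range is limited). The gripper opens to 93 mm and grips with 3 to 60 N. Pads are 15 mm wide; open, the fingers measure 128 mm over their backs; the gripper's body (75 mm by 188 mm) begins 65 mm behind the grasp point.
Start: joints at [1.104, 0.13, 1.488, -0, 1.523, -0.085], TCP at [0.224, 0.557, 0.202] pointing down, gripper open.
Joint ranges: [-2.96, 2.96], [-0.89, 2.26], [0.02, 2.5], [-1.34, 4.48], [0, 2.73], [-2.66, 2.66]. Speed limits (rad/s): [2.39, 2.39, 2.79, 3.14, 3.14, 3.14].

## Interface

Orientations are given as a rotation vector (axis times angle).
In Python, from plant import status, eyes, robot gives the robot as it stands. The module is installed in compiled form; this text tells all that it offers.
- The arm moves only by the tool servo_tool, never from a script. Its argument "plan" is text: rows parted by semicolons, each of 4 numbers parted by spaces: the shift along the tool's x, y, z in m, then the turn about the tool's z in degrees. A call has 1 to 12 rows; each row is the pose to reach, as a shift and turn from the pose commanded when the call began, along the tool's axes at that moment; what a row does not reach only later rows make up. A row lasts 1/12 s, in which the tool goes at most 41.7 mm and 7.16 degrees, less where a joint would pass 70% of its speed; a pose out of reach is approached as far as the arm can. A call with a gripper value outside its range is refused whole. "grip" is the closure, from -1 (fully open) to 1 (shut), set as the call begins (left out, the last holds). The fingers move at their own pace and stop on an object; "grip_force" is the grip in N (left out, the last holds). Time passes only in rows, so rows that repeat a pose let the fingers close. It gives the time, the measured TCP pose, the force, the opening and the grip force at its end, in the units of the state.
- status.read_state(): the state, without advancing time (a new reading comes with each control period).
- eyes.read_camera(name): name is "scene" or "top" or "wrist"; returns a dict with "image" (400x640x3 uint8, blue, green, red), "fovy" (degrees; the focal length in pixels is half the picture's height over the tangent of half this angle, whatever the lens; pixels are square), "cx", "cy" (the principal point, pixels), "world_from_camera" (4x4, takes a point from camera to world coordinates); the wrist camera has in their place "hand_eye" (4x4, takes a point from camera to tool coordinates, whose origin is the TCP and whose axes are the flange's). Camera axes: x right, y down, z forward; pixel columns grow to the right and rows downward; lengths in m; the calibration is good to about 2 mm. A picture is of the moment at which its call begins: read the wrist's pose just before it. There is no depth.
- robot.close_job(): hands the job in; it is judged then, once.
The state is a dict: "t": time; "q": joint angles; "dq": joint speeds; "joint_torque": joint torques, N m; "tool_pos": TCP position; "orientation": TCP orientation; "force": force on the tool from outside, world axes, zero at the start; "wrist_torque": the same for the moment, N m; "opening": finger opening in m; "gripper_force": force on a finger pad.
Only numpy, scipy, OpenCV 4.12 (cv2) and the standard library are available. Lean on these libraries where they do the work, as an engineer would, in place of code of your own. Each camera call takes 0.05 s, during which the arm holds its last target. There are 200 camera calls.

## Task

Swing the red clamp lever on the sloping jig up out of the way, then lay the bar with the brass post flat in the jig's channel, post at the low end, and let go of it, and then swing the lever down again and press it fully home, so that its rubber foot holds the bar firmly. Leave the fan, the plywood plate and the jar where they are.

Things in the scene. Friction and masses are not known exactly. Their poses are not given: they have to be found in the camera images.
- block: Grey clamp block on the fixed jig. Origin: centre of the channel floor, 75 mm above the bench; z square to the slope, x up the slope (towards the robot's right), y across. The slope is 30 degrees: z leans 30 degrees from vertical, to the robot's left. The clamped bar's frame coincides with this one. Grey plate: x -64 to 104, y -45 to 45 mm. Plywood base 200 x 290 x 12 mm, centred below.
- nest (a point): Centre of the channel's floor, at the block's origin. The channel is 106 mm long (block x -53 to 53) and 31 mm wide (y -15.5 to 15.5), open above, with aluminium walls 8 mm high all round: 10 mm thick at the sides, 8 at the low end, 6 at the high end.
- lever_hinge (a point): The lever's hinge axis, parallel to the block's y, at (84, 0, 30) mm in the block frame, between two steel cheeks (block x 75 to 97, 9.5 to 15.5 mm either side, 38 mm high). The rubber foot sticks out 24 mm square to the lever arm, so with the lever less than about 1.45 rad open it is in the way of a bar lowered square to the channel.
- lever_grip (a point): Middle of the lever's red grip, at (84 - 66 cos q + 10 sin q, 0, 30 + 66 sin q + 10 cos q) mm in the block frame for joint angle q. The grip is 16 mm wide (y), 10 thick, 32 long, 50 to 82 mm from the hinge, raised 10 mm above the steel arm (14 x 9 mm) that joins it to the hinge. Under the arm, 40 mm from the hinge, hangs a 14 mm wide rubber foot, its face 24 mm below the arm's middle.
- lever (a joint): Lever angle q, rad: 0 is fully shut on its stop (arm parallel to the slope, grip to the low end), 1.75 the open stop. Stiff hinge (0.5 N m, about 8 N at the grip): it stays where it is left. With the bar in the channel the sprung foot meets it at 0.1 rad; its spring (1.4 N/mm) raises the push at the grip to about 12 N at the stop, so press on until it stops.
- bar: The support bar to be clamped: a flat aluminium bar 100 x 26 x 10 mm (x, y, z) with a square brass post 16 x 16 mm standing up at x = -28 mm, from 10 to 44 mm above the underside; 0.15 kg. Origin: centre of the underside; x along the bar away from the post's end. It lies flat on the bench at the start. Clamped, its frame coincides with the block frame.
- bar_post (a point): Point in the brass post of the bar, 34 mm above the bar's underside (10 mm below the post's top), at x = -28 mm in the bar's frame.
- lamp_mid (a point): Middle of the work light over the jig: aluminium tube 18 mm across, 274 mm long, along the block's y, 305 mm above the bench, on two upright 14 mm tubes 125 mm either side. In the block frame it is at about (130, 0, 190) mm: no room for a gripper held upright over the lever; lean it with the slope.
- fan: Black cooling fan, 80 x 80 x 25 mm, lying flat, loose. Leave alone. Origin: centre of the underside.
- yoke: Small plywood T-shaped plate 85 x 70 x 12 mm with three cork pads and a steel stud (22 mm high), lying flat, loose. Leave alone. Origin: underside, in the middle of its length.
- jar: Amber screw jar, 54 mm across, 62 mm high, upright, loose. Leave alone. Origin: centre of the underside.
Mind the look-alikes: they are no part of the job. Of the things that look like the bar, take the one that is nearest to the robot's base at the start.

How it is judged:
On the way, in this order (a step that is already met when the one before it is completed fails the run):
1. the lever is swung up, at least 0.9 rad open (value of joint lever above 0.9 rad), for 0.2 s.
2. the bar lies flat in the channel, post at the low end, and is let go, with the lever still up (value of joint lever above 0.6 rad and distance between bar and block below 0.007 m and z of bar in the frame of block below 0.003 m and angle between the z axis of bar and the z axis of block, either way round below 0.06 rad and x of bar_post in the frame of block below -0.015 m and contact force between the fingers and bar below 0.1 N), for 0.2 s.
At the end, for the whole second after the job is handed in: The lever is within 0.04 rad of its shut stop and its foot presses on the bar with more than 3 N; the bar lies at rest in the channel, within 7 mm of its place and flat within 0.06 rad, underside no more than 3 mm above the channel floor, brass post at the low end (value of joint lever below 0.04 rad and contact force between lever and bar above 3 N and distance between bar and block below 0.007 m and z of bar in the frame of block below 0.003 m and angle between the z axis of bar and the z axis of block, either way round below 0.06 rad and x of bar_post in the frame of block below -0.015 m and linear speed of bar below 0.01 m/s); the robot touches nothing.
It fails at once if the fan is moved more than 20 mm (distance of fan from where it was at the start of the episode above 0.02 m).
It fails at once if the plywood plate is moved more than 20 mm (distance of yoke from where it was at the start of the episode above 0.02 m).
It fails at once if the jar is moved more than 20 mm (distance of jar from where it was at the start of the episode above 0.02 m).
It also fails if it takes over 72 s, if anything falls off the work surface, if the arm or the gripper's body presses on something with over 40 N, if the wrist force passes 120 N, or if a joint passes its speed limit or range.

## Working session

There is one attempt and no reset: what is moved stays moved. The work goes in short steps, Python scripts to look and compute and a tool call to move; the robot and the scene stay as the last step left them, time stands still between calls to the robot, and variables do not carry over. Pictures are saved under pics/ and viewed, at most 10 in all, crops included, and the job is handed in when it is done.

Besides the shell and the picture viewer there is one more tool, called after "Emit:" by a JSON object that holds its "api" and its "payload". servo_tool: Moves the arm, as the interface text tells. Its arguments: {"type":"object","properties":{"plan":{"type":"string"},"grip":{"type":"number"},"grip_force":{"type":"number"}},"required":["plan"]}

```bash
mkdir -p pics; cat > h.py <<'E'
import numpy as np, cv2
from scipy.spatial.transform import Rotation as R
from plant import status, eyes, robot
def cam(name):
    s=status.read_state(); c=eyes.read_camera(name)
    im=c["image"]; f=im.shape[0]/2/np.tan(np.radians(c["fovy"])/2)
    if "hand_eye" in c:
        T=np.eye(4);T[:3,:3]=R.from_rotvec(s["orientation"]).as_matrix();T[:3,3]=s["tool_pos"]
        W=T@np.array(c["hand_eye"])
    else: W=np.array(c["world_from_camera"])
    return dict(im=im,f=f,cx=c["cx"],cy=c["cy"],W=W)
def ray(c,u,v):
    d=c["W"][:3,:3]@np.array([(u-c["cx"])/c["f"],(v-c["cy"])/c["f"],1]); return c["W"][:3,3],d/np.linalg.norm(d)
def plane(c,u,v,z):
    o,d=ray(c,u,v); return o+d*(z-o[2])/d[2]
def tri(l):
    A=np.zeros((3,3));b=np.zeros(3)
    for c,u,v in l:
        o,d=ray(c,u,v);P=np.eye(3)-np.outer(d,d);A+=P;b+=P@o
    x=np.linalg.solve(A,b); 
    return x,[np.linalg.norm(np.cross(x-ray(c,u,v)[0],ray(c,u,v)[1])) for c,u,v in l]
def proj(c,p):
    q=np.linalg.inv(c["W"])@np.append(p,1); return c["cx"]+c["f"]*q[0]/q[2],c["cy"]+c["f"]*q[1]/q[2]
E
python3 - <<'E'
from h import *
import pickle
C={n:cam(n) for n in("scene","top","wrist")}
pickle.dump(C,open("c0.pkl","wb"))
for n in C: cv2.imwrite(f"pics/{n}0.png",C[n]["im"]); print(n,C[n]["f"],C[n]["cx"],C[n]["cy"],C[n]["W"].round(3).tolist())
s=status.read_state();print(s["t"],s["tool_pos"],s["orientation"],s["opening"],s["force"])
E
```

```text
scene 405.0326566358666 317.2037183839547 202.7751892079449 [[-0.627, 0.512, -0.588, 1.251], [0.779, 0.413, -0.471, 0.734], [0.001, -0.753, -0.658, 0.981], [0.0, 0.0, 0.0, 1.0]]
top 505.6930069267492 318.5261493013511 199.70255990768558 [[0.047, -0.978, 0.205, 0.148], [-0.999, -0.046, 0.01, 0.156], [-0.0, -0.205, -0.979, 1.95], [0.0, 0.0, 0.0, 1.0]]
wrist 330.77209815860334 319.8253244038201 200.38510544751145 [[0.373, 0.896, 0.239, 0.157], [0.928, -0.36, -0.097, 0.583], [-0.001, 0.258, -0.966, 0.384], [0.0, 0.0, 0.0, 1.0]]
0.15 [0.22330879 0.55639873 0.20082977] [-5.95995704e-01 -3.08411496e+00  2.13989128e-03] 0.0927037098869184 [0.35687062 0.36097769 0.30361241]
```

View pics/scene0.png

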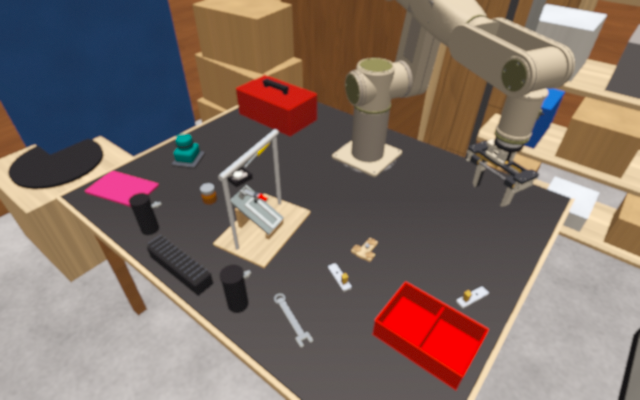

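View pics/top0.png

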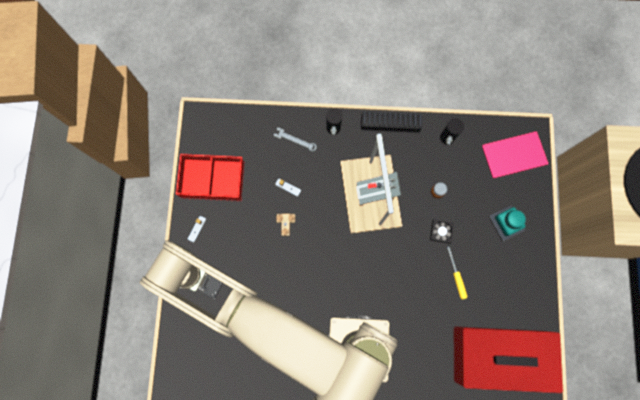

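Two candidates look like the bar: A at top (288,187) / scene (340,277), and B at top (197,229) / scene (472,297). I'll measure their distances and enlarge both.

```bash
python3 - <<'E'
from h import *
import pickle
C=pickle.load(open("c0.pkl","rb"));t,s=C["top"],C["scene"]
for n,a,b in(("A",(288,187),(340,277)),("B",(197,229),(472,297))):
    p=plane(t,*a,.01);q=plane(s,*b,.01);print(n,p.round(3),q.round(3),np.hypot(*p[:2]))
def crop(c,u,v,w=32,h=24): return cv2.resize(c["im"][v-h:v+h,u-w:u+w],(384,288),interpolation=cv2.INTER_CUBIC)
g=np.vstack([np.hstack([crop(t,288,187),crop(t,197,229)]),np.hstack([crop(s,340,277),crop(s,472,297)])])
cv2.imwrite("pics/crop1.png",g)
for nm,c in(("top",t),("scene",s)):
    hsv=cv2.cvtColor(c["im"],cv2.COLOR_BGR2HSV)
    for lab,lo,hi in(("white",(0,0,150),(179,60,255)),("brass",(15,110,90),(30,255,255)),("red",(0,180,120),(8,255,255))):
        m=cv2.inRange(hsv,lo,hi)
        cs,_=cv2.findContours(m,cv2.RETR_EXTERNAL,cv2.CHAIN_APPROX_NONE)
        for k in cs:
            (u,v),wh,a=cv2.minAreaRect(k)
            if (nm=="top" and 180<u<420 and 100<v<260 or nm=="scene" and 200<u<500 and 150<v<340) and len(k)>5: print(nm,lab,round(u,1),round(v,1),np.round(wh,1),round(a))
E
```

```text
A [0.6   0.298 0.01 ] [0.605 0.304 0.01 ] 0.6699572470063196
B [0.417 0.64  0.01 ] [0.425 0.643 0.01 ] 0.763462814339491
top white 368.4 224.8 [3.2 0.6] 18
top white 285.0 223.5 [5. 4.] 90
top white 369.5 221.0 [4. 3.] 90
top white 196.4 228.5 [ 7.7 27.4] 28
top white 285.3 216.8 [4.1 1.7] 76
top white 356.3 218.3 [23.   6.1] 81
top white 375.1 215.5 [23.7  3.3] 81
top white 287.5 187.0 [25.9  7.6] 27
top white 355.0 173.5 [5. 2.] 90
top white 342.9 166.5 [9.8 1.6] 74
top white 363.0 166.0 [ 4. 12.] 0
top white 366.6 160.7 [2.7 2.2] 63
top white 315.0 146.5 [3. 0.] -90
top white 375.5 181.1 [92.4 42.7] 81
top white 293.8 138.2 [39.9  8.9] 21
top white 333.5 130.0 [6. 3.] 90
top white 337.0 199.5 [399. 604.] 90
top brass 198.0 221.0 [4.4 2.2] 34
top brass 281.3 181.9 [2.2 4. ] 27
top red 370.7 185.9 [0.9 3.2] 72
top red 209.0 176.2 [64.4 41.4] 3
scene white 292.9 318.3 [57.1 14.3] 62
scene white 472.2 296.4 [10.6 32.1] 62
scene white 247.0 273.5 [5. 4.] 90
scene white 339.3 276.7 [30.8  9.7] 56
scene white 366.5 245.5 [5. 5.] 90
scene white 234.3 235.7 [27.5  4.7] 79
scene white 279.0 201.0 [6. 4.] 90
scene white 256.8 208.9 [52.4 24.7] 40
scene white 206.5 187.0 [ 8. 13.] 90
scene white 496.4 154.7 [20.2  8.4] 35
scene white 366.5 153.5 [62.2 34.4] 23
scene white 252.3 158.1 [18.1 73.9] 50
scene brass 467.0 295.0 [10.  6.] 90
scene brass 345.0 277.5 [9. 6.] 90
scene brass 274.5 230.5 [ 2.1 19.8] 47
scene brass 239.3 217.8 [14.1 10.6] 45
scene brass 209.0 198.4 [ 7.1 11.6] 79
scene brass 489.2 162.5 [31.4  4.2] 31
scene red 427.5 333.0 [105.  69.] 30
scene red 262.8 196.9 [7.6 3.6] 27
```

View pics/crop1.png

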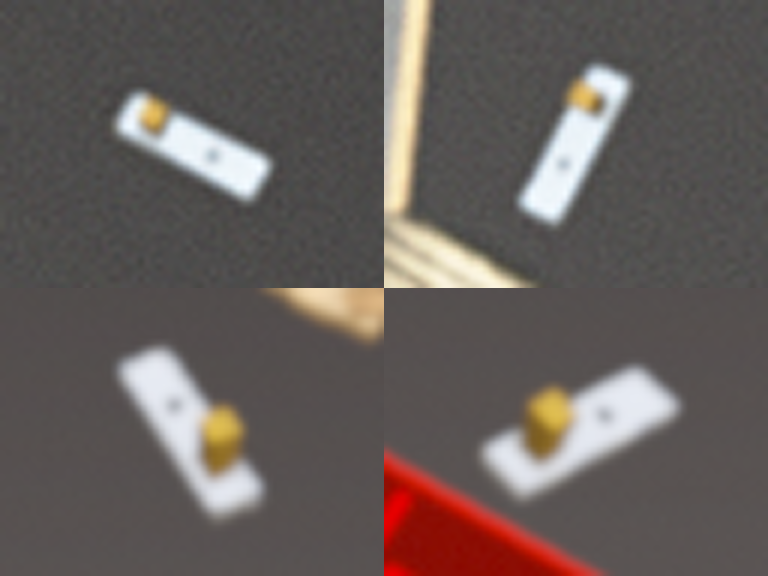

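The scene and top pictures show the jig at scene (258,205) and top (372,185), with the lever's red grip at scene (263,197) and top (371,186). The plywood T is at top (286,222), the fan at (441,231) and the jar at (440,190).

The crop shows two identical bars with brass posts. A, at 0.67 m from the base, is nearer than B at 0.76 m, so A is the one to take.

Plan rows only turn about the tool's z, but the lamp calls for a leaning tool. I'll check what the arm does at the edge of its reach, starting with the inner limit over the clear bench.

Emit:
{"api": "servo_tool", "payload": {"plan": "0 -0.04 0 0;0 -0.08 0 0;0 -0.12 0 0;0 -0.16 0 0;0 -0.20 0 0;0 -0.24 0 0;0 -0.28 0 0;0 -0.30 0 0;0 -0.30 0 0", "grip": -1}}

```text
t: 0.9
tool_pos: [0.1109, 0.2764, 0.2018]
orientation: [0.596, 3.084, 0.002]
force: [-0.2, -0.4, 1.1]
opening: 0.0932
gripper_force: 0.0
```

```bash
python3 - <<'E'
from h import *
s=status.read_state();print(s["t"],s["q"],s["tool_pos"],R.from_rotvec(s["orientation"]).as_matrix().round(3).tolist())
E
```

```text
0.9 [ 1.01673407e+00 -7.96099576e-01  2.22023134e+00 -2.19389623e-04
  1.71578335e+00 -1.72130081e-01] [0.11087838 0.27635804 0.20176363] [[-0.928, 0.373, 0.001], [0.373, 0.928, 0.001], [-0.001, 0.002, -1.0]]
```

Emit:
{"api": "servo_tool", "payload": {"plan": "0 -0.03 0 0;0 -0.06 0 0;0 -0.08 0 0;0 -0.08 0 0;0 -0.08 0 0"}}

```text
t: 1.32
tool_pos: [0.0963, 0.2397, 0.206]
orientation: [-0.595, -3.078, 0.055]
force: [-0.7, -0.5, 0.8]
opening: 0.093
gripper_force: 0.0
```

```bash
python3 - <<'E'
from h import *
s=status.read_state();print(s["t"],s["q"],s["tool_pos"],R.from_rotvec(s["orientation"]).as_matrix().round(3).tolist())
E
```

```text
1.3167 [ 1.00021356 -0.89123428  2.26106787 -0.00732673  1.80653633 -0.19038161] [0.09632523 0.23967871 0.20595882] [[-0.928, 0.372, -0.013], [0.373, 0.927, -0.033], [-0.0, -0.035, -0.999]]
```

Emit:
{"api": "servo_tool", "payload": {"plan": "0 -0.04 0 0;0 -0.08 0 0;0 -0.10 0 0;0 -0.10 0 0;0 -0.10 0 0"}}

```text
t: 1.73
tool_pos: [0.0894, 0.2227, 0.2179]
orientation: [-0.593, -3.068, 0.121]
force: [0.0, -0.7, 0.3]
opening: 0.0934
gripper_force: 0.0
```

```bash
cat > st.py <<'E'
from h import *
s=status.read_state();print(round(s["t"],2),np.round(s["q"],3),s["tool_pos"].round(4),"F",np.round(s["force"],1));print(R.from_rotvec(s["orientation"]).as_matrix().round(3).tolist())
E
python3 st.py
```

```text
1.73 [ 0.999 -0.892  2.242 -0.016  1.869 -0.194] [0.0894 0.2227 0.2179] F [ 0.  -0.7  0.3]
[[-0.928, 0.371, -0.029], [0.372, 0.925, -0.073], [-0.0, -0.079, -0.997]]
```

Emit:
{"api": "servo_tool", "payload": {"plan": "0 0.04 0 0;0 0.08 0 0;0 0.12 0 0;0 0.12 0 0"}}

```text
t: 2.07
tool_pos: [0.1346, 0.3359, 0.2025]
orientation: [-0.592, -3.063, 0.137]
force: [-1.0, -0.1, -1.3]
opening: 0.0927
gripper_force: 0.0
```

```bash
python3 st.py
```

```text
2.07 [ 1.059 -0.449  2.008 -0.01   1.671 -0.131] [0.1346 0.3359 0.2025] F [-1.  -0.1 -1.3]
[[-0.928, 0.371, -0.035], [0.373, 0.924, -0.082], [0.002, -0.089, -0.996]]
```

Tilt builds up at the reach limit and then stays with the commanded pose. Before tilting further, I'll get the jig's yaw from the stored views.

```bash
python3 - <<'E'
from h import *
import pickle
C=pickle.load(open("c0.pkl","rb"));t,s=C["top"],C["scene"]
for nm,c,(a,b,x,y) in(("top",t,(325,125,420,245)),("scene",s,(200,120,325,275))):
    hsv=cv2.cvtColor(c["im"],cv2.COLOR_BGR2HSV)
    m=np.zeros(hsv.shape[:2],np.uint8); m[b:y,a:x]=cv2.inRange(hsv,(8,40,120),(28,140,255))[b:y,a:x]
    m=cv2.morphologyEx(m,cv2.MORPH_CLOSE,np.ones((5,5),np.uint8))
    k=max(cv2.findContours(m,cv2.RETR_EXTERNAL,cv2.CHAIN_APPROX_NONE)[0],key=cv2.contourArea)
    h=cv2.convexHull(k); P=np.array([plane(c,*p[0],.012)[:2] for p in h])
    r=cv2.minAreaRect((P*1000).astype(np.float32)); print(nm,np.round(r[0]),np.round(r[1]),r[2])
L=[]
for c,(u,v,w,h) in((t,(325,125,100,120)),(s,(205,120,120,150))):
    L.append(cv2.resize(c["im"][v:v+h,u:u+w],(400,h*400//w),interpolation=cv2.INTER_CUBIC))
H=max(i.shape[0] for i in L)
cv2.imwrite("pics/jig1.png",np.hstack([cv2.copyMakeBorder(i,0,H-i.shape[0],0,0,0) for i in L]))
E
```

```text
top [592. -28.] [297. 207.] 10.057936668395996
scene [599. -45.] [304. 249.] 9.987682342529297
```

View pics/jig1.png

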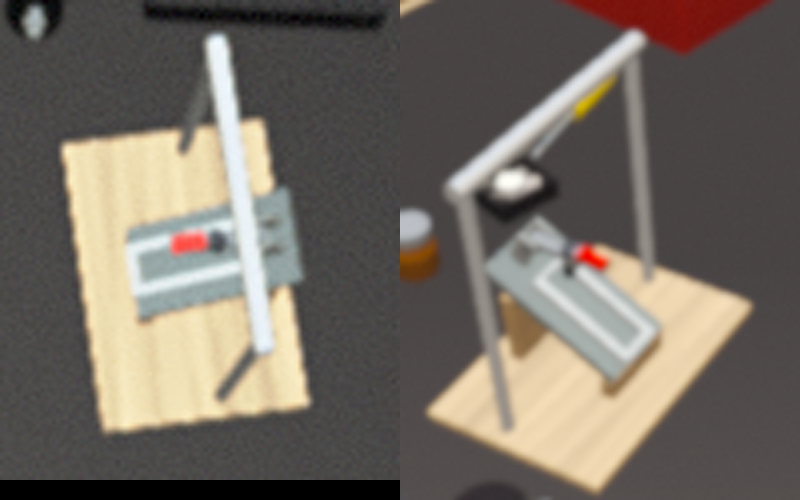

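The jig base is centred at about (0.592, -0.028) with its long side at a yaw of 10°. The crop shows the lever nearly shut, with the red grip at top crop (188,243) below the lamp tube, and the fan clear to the side.

I'll now raise the arm and turn it towards the jig. After that I'll add tilt at the outer reach limit on the robot's right.

Emit:
{"api": "servo_tool", "payload": {"plan": "-0.03 -0.008 -0.022 5;-0.06 -0.016 -0.044 10;-0.09 -0.024 -0.066 16;-0.12 -0.032 -0.088 22;-0.15 -0.04 -0.11 28;-0.18 -0.048 -0.132 34;-0.21 -0.056 -0.154 40;-0.24 -0.064 -0.176 46;-0.27 -0.072 -0.198 52;-0.30 -0.08 -0.22 58;-0.333 -0.088 -0.241 58;-0.333 -0.088 -0.241 58"}}

```text
t: 3.07
tool_pos: [0.4214, 0.1429, 0.4578]
orientation: [2.003, 2.381, -0.115]
force: [-0.2, 0.8, 0.2]
opening: 0.0929
gripper_force: 0.0
```

```bash
python3 st.py; python3 - <<'E'
from h import *
import pickle
c=cam("wrist");pickle.dump(c,open("w1.pkl","wb"));cv2.imwrite("pics/w1.png",c["im"])
print(c["W"].round(3).tolist())
for n,p in(("barA",(.6,.3,.01)),("jig",(.592,-.028,.075))): print(n,proj(c,np.array(p)))
E
```

```text
3.07 [ 0.27  -0.186  1.336 -0.073  2.036  0.066] [0.4214 0.1429 0.4578] F [-0.2  0.8  0.2]
[[-0.172, 0.985, -0.026], [0.983, 0.17, -0.075], [-0.069, -0.038, -0.997]]
[[0.985, 0.172, 0.02, 0.413], [0.169, -0.93, -0.325, 0.226], [-0.038, 0.324, -0.945, 0.636], [0.0, 0.0, 0.0, 1.0]]
barA (np.float64(447.09823283705543), np.float64(62.02066811914756))
jig (np.float64(402.4273362076127), np.float64(246.4344197354309))
```

View pics/w1.png

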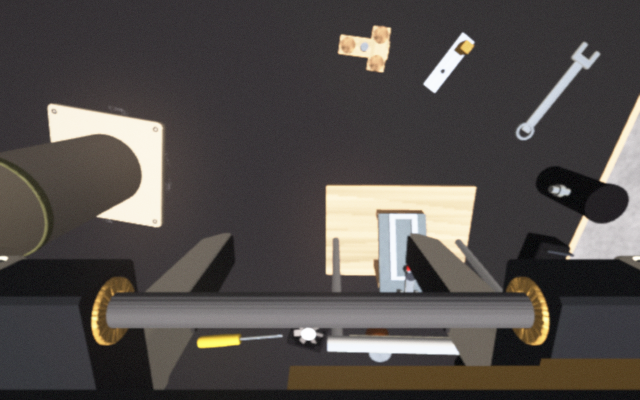

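The wrist view shows bar A at (449,62) with its post at (466,46), the yoke at (367,47) and the jig at (400,245), with the red grip near (408,272). The gripper hides the bottom of the frame.

Next I'll swing over to the right.

Emit:
{"api": "servo_tool", "payload": {"plan": "-0.45 -0.172 0.018 0;-0.45 -0.172 0.018 0;-0.45 -0.172 0.018 0;-0.45 -0.172 0.018 0;-0.45 -0.172 0.018 0;-0.45 -0.172 0.018 0;-0.45 -0.172 0.018 0;-0.45 -0.172 0.018 0;-0.45 -0.172 0.018 0;-0.45 -0.172 0.018 0;-0.45 -0.172 0.018 0;-0.45 -0.172 0.018 0"}}

```text
t: 4.12
tool_pos: [0.3258, -0.3298, 0.4739]
orientation: [2.001, 2.388, -0.119]
force: [0.2, -0.3, -0.7]
opening: 0.093
gripper_force: 0.0
```

Emit:
{"api": "servo_tool", "payload": {"plan": "-0.45 -0.172 0.018 0;-0.45 -0.172 0.018 0;-0.45 -0.172 0.018 0;-0.45 -0.172 0.018 0;-0.45 -0.172 0.018 0;-0.45 -0.172 0.018 0;-0.45 -0.172 0.018 0;-0.45 -0.172 0.018 0;-0.45 -0.172 0.018 0;-0.45 -0.172 0.018 0;-0.45 -0.172 0.018 0;-0.45 -0.172 0.018 0"}}

```text
t: 5.12
tool_pos: [0.2334, -0.7454, 0.4574]
orientation: [1.995, 2.39, -0.118]
force: [0.4, -2.4, -5.2]
opening: 0.0928
gripper_force: 0.0
```

```bash
python3 st.py
```

```text
5.12 [-1.309  0.869  0.034 -0.057  2.172 -1.522] [ 0.2334 -0.7454  0.4574] F [ 0.4 -2.4 -5.2]
[[-0.18, 0.983, -0.028], [0.981, 0.177, -0.075], [-0.069, -0.041, -0.997]]
```

Emit:
{"api": "servo_tool", "payload": {"plan": "-0.5 0.05 0 0;-0.5 0.05 0 0;-0.5 0.05 0 0;-0.5 0.05 0 0;-0.5 0.05 0 0;-0.5 0.05 0 0;-0.5 0.05 0 0;-0.5 0.05 0 0;-0.5 0.05 0 0;-0.5 0.05 0 0;-0.5 0.05 0 0;-0.5 0.05 0 0"}}

```text
t: 6.12
tool_pos: [0.2484, -0.835, 0.3549]
orientation: [1.96, 2.345, -0.172]
force: [0.1, -0.9, 1.0]
opening: 0.0931
gripper_force: 0.0
```

```bash
python3 st.py
```

```text
6.12 [-1.32   1.009  0.023 -0.049  1.978 -1.521] [ 0.2484 -0.835   0.3549] F [ 0.1 -0.9  1. ]
[[-0.178, 0.984, -0.011], [0.975, 0.175, -0.137], [-0.133, -0.035, -0.99]]
```

Emit:
{"api": "servo_tool", "payload": {"plan": "-0.36 0.03 -0.17 0;-0.36 0.03 -0.17 0;-0.36 0.03 -0.17 0;-0.36 0.03 -0.17 0"}}

```text
t: 6.45
tool_pos: [0.2481, -0.8439, 0.3728]
orientation: [1.935, 2.317, -0.207]
force: [-0.2, 0.1, -0.3]
opening: 0.093
gripper_force: 0.0
```

Emit:
{"api": "servo_tool", "payload": {"plan": "-0.36 0.03 -0.15 0;-0.36 0.03 -0.15 0;-0.36 0.03 -0.15 0;-0.36 0.03 -0.15 0"}}

```text
t: 6.78
tool_pos: [0.2488, -0.8544, 0.3849]
orientation: [1.912, 2.292, -0.237]
force: [0.8, -0.0, -0.0]
opening: 0.0931
gripper_force: 0.0
```

Emit:
{"api": "servo_tool", "payload": {"plan": "-0.36 0.03 -0.14 0;-0.36 0.03 -0.14 0;-0.36 0.03 -0.14 0;-0.36 0.03 -0.14 0"}}

```text
t: 7.12
tool_pos: [0.2497, -0.8644, 0.3987]
orientation: [1.887, 2.265, -0.268]
force: [-0.4, 0.8, 0.5]
opening: 0.0933
gripper_force: 0.0
```

```bash
python3 st.py
```

```text
7.12 [-1.33   0.966  0.023 -0.04   1.898 -1.529] [ 0.2497 -0.8644  0.3987] F [-0.4  0.8  0.5]
[[-0.177, 0.984, 0.023], [0.951, 0.178, -0.253], [-0.253, -0.023, -0.967]]
```

Emit:
{"api": "servo_tool", "payload": {"plan": "-0.36 0.03 -0.11 0;-0.36 0.03 -0.11 0;-0.36 0.03 -0.11 0;-0.36 0.03 -0.11 0"}}

```text
t: 7.45
tool_pos: [0.2513, -0.8771, 0.4075]
orientation: [1.863, 2.238, -0.299]
force: [0.3, 0.1, -0.2]
opening: 0.0928
gripper_force: 0.0
```

Emit:
{"api": "servo_tool", "payload": {"plan": "-0.36 0.03 -0.1 0;-0.36 0.03 -0.1 0;-0.36 0.03 -0.1 0;-0.36 0.03 -0.1 0"}}

```text
t: 7.78
tool_pos: [0.2532, -0.8894, 0.4184]
orientation: [1.838, 2.21, -0.329]
force: [-0.5, -0.0, 0.6]
opening: 0.0929
gripper_force: 0.0
```

Emit:
{"api": "servo_tool", "payload": {"plan": "-0.36 0.03 -0.08 0;-0.36 0.03 -0.08 0;-0.36 0.03 -0.08 0;-0.36 0.03 -0.08 0"}}

```text
t: 8.12
tool_pos: [0.2556, -0.9027, 0.4275]
orientation: [1.812, 2.181, -0.36]
force: [0.2, 0.0, -0.6]
opening: 0.093
gripper_force: 0.0
```

Emit:
{"api": "servo_tool", "payload": {"plan": "-0.36 0.03 -0.07 0;-0.36 0.03 -0.07 0;-0.36 0.03 -0.07 0;-0.36 0.03 -0.07 0"}}

```text
t: 8.45
tool_pos: [0.258, -0.9153, 0.4385]
orientation: [1.786, 2.152, -0.39]
force: [-0.2, -0.3, 1.2]
opening: 0.0926
gripper_force: 0.0
```

Emit:
{"api": "servo_tool", "payload": {"plan": "-0.36 0.03 -0.05 0;-0.36 0.03 -0.05 0;-0.36 0.03 -0.05 0;-0.36 0.03 -0.05 0"}}

```text
t: 8.78
tool_pos: [0.2609, -0.9289, 0.4477]
orientation: [1.76, 2.123, -0.42]
force: [0.2, -0.1, -0.4]
opening: 0.0932
gripper_force: 0.0
```

Emit:
{"api": "servo_tool", "payload": {"plan": "-0.36 0.03 -0.04 0;-0.36 0.03 -0.04 0;-0.36 0.03 -0.04 0;-0.36 0.03 -0.04 0"}}

```text
t: 9.12
tool_pos: [0.2636, -0.9416, 0.4589]
orientation: [1.733, 2.093, -0.449]
force: [0.1, -0.2, -0.7]
opening: 0.0928
gripper_force: 0.0
```

```bash
python3 st.py
```

```text
9.12 [-1.342  0.936  0.023 -0.021  1.676 -1.537] [ 0.2636 -0.9416  0.4589] F [ 0.1 -0.2 -0.7]
[[-0.163, 0.983, 0.09], [0.859, 0.186, -0.476], [-0.485, -0.0, -0.875]]
```

The tool now leans 29°, with its axes matching the jig frame (x = -bx, y = by, z = -bz). I'll carry this lean back over the lamp to a point above the jig.

Emit:
{"api": "servo_tool", "payload": {"plan": "0.925 0.494 -0.489 0;0.925 0.494 -0.489 0;0.925 0.494 -0.489 0;0.925 0.494 -0.489 0;0.925 0.494 -0.489 0;0.925 0.494 -0.489 0;0.925 0.494 -0.489 0;0.925 0.494 -0.489 0;0.925 0.494 -0.489 0;0.925 0.494 -0.489 0;0.925 0.494 -0.489 0;0.925 0.494 -0.489 0"}}

```text
t: 10.12
tool_pos: [0.3743, -0.5221, 0.4545]
orientation: [1.733, 2.092, -0.449]
force: [0.4, -1.0, 0.2]
opening: 0.0932
gripper_force: 0.0
```

```bash
python3 st.py
```

```text
10.12 [-0.886 -0.193  1.437 -0.236  1.447 -1.097] [ 0.3743 -0.5221  0.4545] F [ 0.4 -1.   0.2]
[[-0.163, 0.983, 0.09], [0.859, 0.186, -0.477], [-0.485, -0.0, -0.874]]
```

Emit:
{"api": "servo_tool", "payload": {"plan": "0.58 0.308 -0.304 0;0.58 0.308 -0.304 0;0.58 0.308 -0.304 0;0.58 0.308 -0.304 0;0.58 0.308 -0.304 0;0.58 0.308 -0.304 0;0.58 0.308 -0.304 0;0.58 0.308 -0.304 0;0.58 0.308 -0.304 0;0.58 0.308 -0.304 0;0.58 0.308 -0.304 0;0.58 0.308 -0.304 0"}}

```text
t: 11.12
tool_pos: [0.4992, -0.0382, 0.444]
orientation: [1.733, 2.092, -0.449]
force: [1.3, -0.9, 0.7]
opening: 0.0931
gripper_force: 0.0
```

Emit:
{"api": "servo_tool", "payload": {"plan": "0.18 0.095 -0.094 0;0.18 0.095 -0.094 0;0.18 0.095 -0.094 0;0.18 0.095 -0.094 0;0.18 0.095 -0.094 0;0.18 0.095 -0.094 0"}}

```text
t: 11.62
tool_pos: [0.5549, 0.1813, 0.4362]
orientation: [1.729, 2.097, -0.452]
force: [0.3, -0.3, 0.1]
opening: 0.0928
gripper_force: 0.0
```

```bash
python3 st.py; python3 - <<'E'
from h import *
import pickle
c=cam("wrist");pickle.dump(c,open("w2.pkl","wb"));cv2.imwrite("pics/w2.png",c["im"])
print(c["W"].round(3).tolist())
O=np.array([.592,-.028,.075]);B=np.array([[.15,-.853,.5],[.985,.174,0],[-.087,.492,.866]]).T
for n,p in(("O",(0,0,0)),("grip",(18,0,40)),("lowL",(-64,45,0)),("lowR",(-64,-45,0)),("hi",(104,45,0)),("hi2",(104,-45,0))): print(n,np.round(proj(c,O+B@np.array(p)/1000)))
E
```

```text
11.62 [ 0.537  0.243  1.027 -0.525  2.003  0.153] [0.5549 0.1813 0.4362] F [ 0.3 -0.3  0.1]
[[-0.167, 0.982, 0.089], [0.858, 0.189, -0.477], [-0.485, -0.004, -0.874]]
[[0.982, 0.138, 0.129, 0.526], [0.189, -0.706, -0.682, 0.329], [-0.003, 0.694, -0.72, 0.562], [0.0, 0.0, 0.0, 1.0]]
O [319. 158.]
grip [319. 172.]
lowL [345. 123.]
lowR [294. 122.]
hi [342. 214.]
hi2 [294. 213.]
```

View pics/w2.png

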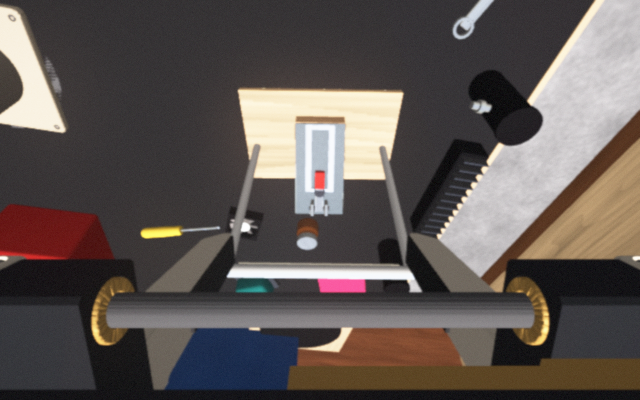

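The wrist view agrees with the predicted jig pose to about 1 px: plate corners at (296,123), (344,123), (296,213) and (343,213). The red grip is at (320,180) and the lamp at row 270. I'll go closer for a second view to triangulate.

Emit:
{"api": "servo_tool", "payload": {"plan": "0 0 0.2 0;0 0 0.2 0;0 0 0.2 0;0 0 0.2 0;0 0 0.2 0;0 0 0.2 0"}}

```text
t: 12.17
tool_pos: [0.5694, 0.0774, 0.2556]
orientation: [1.735, 2.096, -0.465]
force: [-1.6, -0.1, -2.1]
opening: 0.0932
gripper_force: 0.0
```

```bash
python3 - <<'E'
from h import *
import pickle
c=cam("wrist");pickle.dump(c,open("w3.pkl","wb"))
c2=pickle.load(open("w2.pkl","rb"))
pad=np.zeros_like(c["im"])
a=cv2.resize(c["im"][60:270,180:460],(800,600),interpolation=cv2.INTER_CUBIC);cv2.imwrite("pics/w3c.png",a)
for k in(c2,c):
    hsv=cv2.cvtColor(k["im"],cv2.COLOR_BGR2HSV);hsv[290:]=0
    m=cv2.inRange(hsv,(0,180,90),(8,255,255))|cv2.inRange(hsv,(174,180,90),(179,255,255));m[:,:200]=0;m[:,440:]=0
    kk=max(cv2.findContours(m,cv2.RETR_EXTERNAL,cv2.CHAIN_APPROX_NONE)[0],key=cv2.contourArea);print(cv2.minAreaRect(kk))
E
python3 st.py
```

```text
((319.5, 184.0), (4.0, 5.0), 90.0)
((325.0, 219.5), (15.0, 12.0), 90.0)
12.22 [ 0.377  0.13   1.473 -0.498  1.642  0.18 ] [0.5706 0.079  0.2596] F [ 0.5 -0.4  0.3]
[[-0.164, 0.983, 0.082], [0.858, 0.184, -0.479], [-0.486, -0.008, -0.874]]
```

View pics/w3c.png

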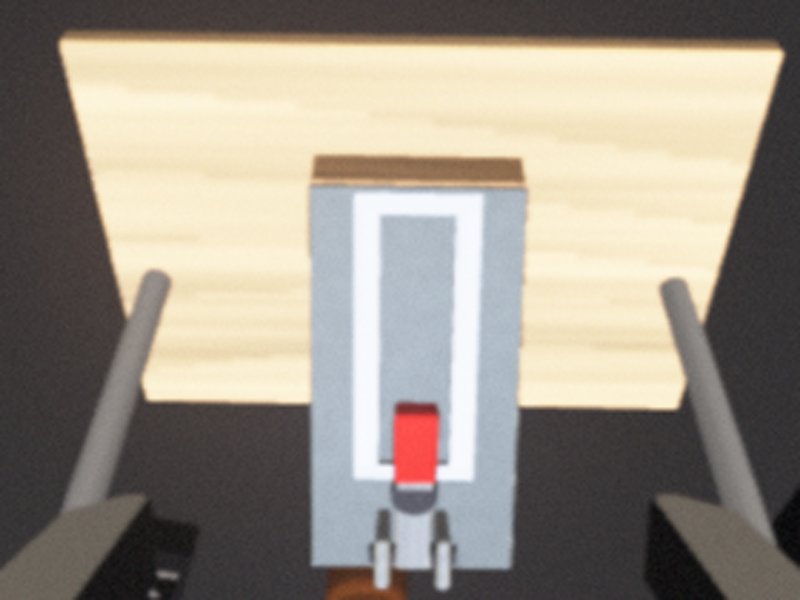

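The crop (scale 2.857, offset (180,60)) shows:
- plate corners at (312,186), (523,187), (313,566) and (512,567)
- the grip's top face from the low edge (417,414) to the high edge (415,483), so the lever is slightly open
- the uprights on either side

Next I'll fit the block origin and the lever angle from these.

```bash
cat > jig.py <<'E'
import numpy as np
def BR(yaw):
    c,s=np.cos(yaw),np.sin(yaw); y=np.array([c,s,0]);u=np.array([s,-c,0]);k=np.array([0,0,1.]);a=np.radians(30)
    return np.array([np.cos(a)*u+np.sin(a)*k,y,-np.sin(a)*u+np.cos(a)*k]).T
E
python3 - <<'E'
from h import *; from jig import *
import pickle; from scipy.optimize import least_squares
c=pickle.load(open("w3.pkl","rb"));c2=pickle.load(open("w2.pkl","rb"))
X=lambda a,b:(a/2.857+180,b/2.857+60)
P=[((-64,-45,0),X(312,186)),((-64,45,0),X(523,187)),((104,-45,0),X(313,566)),((104,45,0),X(512,567))]
P2=[((-64,-45,0),(296,123)),((-64,45,0),(344,123)),((104,-45,0),(295.5,213.5)),((104,45,0),(343,213.5))]
def res(v):
    B=BR(v[3]);return np.ravel([np.subtract(proj(k,v[:3]+B@np.array(p)/1000),uv)*w for k,PP,w in((c,P,1),(c2,P2,.7)) for p,uv in PP])
r=least_squares(res,[.592,-.028,.075,np.radians(10)]);O=r.x[:3];yaw=r.x[3];print("O",O.round(4),"yaw",np.degrees(yaw),r.fun.round(1))
np.save("jig.npy",r.x);B=BR(yaw)
# single-point two-view height check of plate corners
for (p,a),(_,b) in zip(P,P2): x,e=tri([(c,*a),(c2,*b)]);print("tri",x.round(4),"expect",(O+B@np.array(p)/1000).round(4))
g=lambda q,l,h:np.array([84-l*np.cos(q)+h*np.sin(q),0,30+l*np.sin(q)+h*np.cos(q)])/1000
obs=[((82,15),X(417.5,414)),((50,15),X(415.5,483))]
f=lambda q:np.ravel([np.subtract(proj(c,O+B@g(q[0],*lh)),uv) for lh,uv in obs])
r=least_squares(f,[.2]);q=r.x[0];print("q",q,r.fun.round(1),"grip",g(q,66,10))
s=status.read_state();T=R.from_rotvec(s["orientation"]).as_matrix();print("tcp in block",(B.T@(s["tool_pos"]-O)).round(4),"tool axes in block",(B.T@T).round(3).tolist())
lam=O+B@np.array([.13,0,.19]);print("lamp",lam.round(3),proj(c2,lam),proj(c2,O+B@g(q,66,15)))
E
```

```text
O [ 0.5939 -0.0318  0.072 ] yaw 10.460079129041906 [-1.4  0.1  1.2  0.3  0.4 -0.6 -0.1 -0.2 -0.8  0.2  0.7  0.5  0.1 -0.1
 -0.2  0.2]
tri [0.5412 0.0249 0.0558] expect [0.5396 0.0146 0.04  ]
tri [0.6238 0.0379 0.0512] expect [0.6281 0.0309 0.04  ]
tri [ 0.5654 -0.125   0.1276] expect [ 0.566  -0.1285  0.124 ]
tri [ 0.6537 -0.1083  0.1272] expect [ 0.6545 -0.1122  0.124 ]
q 0.37440717537335305 [-0.4  0.1 -0.1 -0.1] grip [0.02622939 0.         0.06344482]
tcp in block [-0.0042 -0.0029  0.2191] tool axes in block [[-1.0, -0.006, -0.016], [-0.006, 1.0, -0.006], [0.016, -0.006, -1.0]]
lamp [ 0.597 -0.049  0.302] (np.float64(318.93359783834427), np.float64(270.469050798956)) (np.float64(319.5263834455819), np.float64(181.1105686544627))
```

The fit gives O ≈ (0.593, -0.029, 0.075), yaw 10.3° and lever q ≈ 0.37, and the tool is aligned with the block to 1°. I'll go to the grip and close on it.

Emit:
{"api": "servo_tool", "payload": {"plan": "-0.027 0.0025 0.04 0;-0.027 0.0025 0.08 0;-0.027 0.0025 0.115 0;-0.027 0.0025 0.14 0;-0.027 0.0025 0.153 0;-0.027 0.0025 0.153 0;-0.027 0.0025 0.153 0"}}

```text
t: 12.8
tool_pos: [0.5947, -0.0136, 0.1449]
orientation: [1.733, 2.091, -0.447]
force: [0.2, 0.8, 0.6]
opening: 0.0929
gripper_force: 0.0
```

Emit:
{"api": "servo_tool", "payload": {"plan": "0 0 0 0;0 0 0 0;0 0 0 0;0 0 0 0;0 0 0 0;0 0 0 0", "grip": 1, "grip_force": 30}}

```text
t: 13.3
tool_pos: [0.5938, -0.014, 0.1431]
orientation: [1.732, 2.092, -0.449]
force: [0.1, -0.5, -0.0]
opening: 0.0575
gripper_force: 0.0
```

Emit:
{"api": "servo_tool", "payload": {"plan": "0 0 0 0;0 0 0 0;0 0 0 0;0 0 0 0;0 0 0 0;0 0 0 0;0 0 0 0;0 0 0 0"}}

```text
t: 13.97
tool_pos: [0.5937, -0.0143, 0.1428]
orientation: [1.733, 2.092, -0.449]
force: [-0.3, -0.5, 0.2]
opening: 0.0043
gripper_force: 0.0
```

```bash
cat > bl.py <<'E'
from h import *; from jig import *
O=np.array([.593,-.029,.075]);B=BR(np.radians(10.4))
s=status.read_state();T=R.from_rotvec(s["orientation"]).as_matrix();print(round(s["t"],2),"tcp in block",(B.T@(s["tool_pos"]-O)).round(4),"F block",(B.T@s["force"]).round(1),"axes",(B.T@T).round(3).tolist(),s["opening"],s["gripper_force"],np.round(s["q"],2))
E
python3 bl.py
python3 -c "
from h import *
import pickle
C={n:cam(n) for n in('scene','top')};pickle.dump(C,open('c1.pkl','wb'))"
```

```text
13.97 tcp in block [0.0215 0.0033 0.0659] F block [ 0.5 -0.3 -0.1] axes [[-1.0, -0.005, -0.017], [-0.005, 1.0, 0.002], [0.017, 0.002, -1.0]] 0.004346415480086989 0.0 [ 0.21  0.17  1.65 -0.52  1.37  0.14]
```

Missed: the fingers closed to 4 mm without touching anything. I'll look.

```bash
python3 - <<'E'
from h import *
import pickle
c=cam("wrist");pickle.dump(c,open("w4.pkl","wb"))
cv2.imwrite("pics/w4.png",np.vstack([c["im"][100:400]]))
p=status.read_state()["tool_pos"];print(proj(c,p))
E
```

```text
(np.float64(320.6520148236084), np.float64(236.48065820163066))
```

View pics/w4.png

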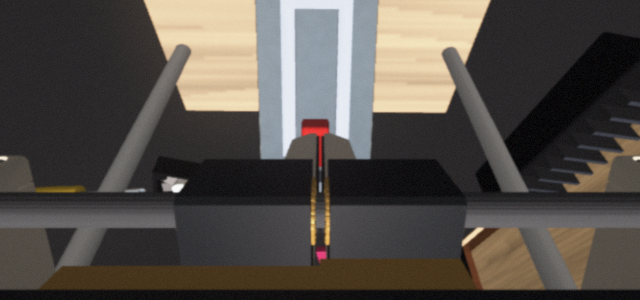

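The grip's low end is visible at (315,228), just under the closed fingertips at (320,240), so the tips stand above it. I'll re-triangulate the grip from this view and the previous one.

```bash
python3 - <<'E'
from h import *; from jig import *
import pickle
c3=pickle.load(open("w3.pkl","rb"));c4=pickle.load(open("w4.pkl","rb"))
O=np.array([.593,-.029,.075]);B=BR(np.radians(10.4))
for c,rows in((c3,range(195,235,2)),(c4,range(214,250,2))):
    hsv=cv2.cvtColor(c["im"],cv2.COLOR_BGR2HSV)
    m=cv2.inRange(hsv,(0,150,50),(10,255,255))|cv2.inRange(hsv,(172,150,50),(179,255,255))
    for v in rows:
        x=np.flatnonzero(m[v,290:350])+290
        if len(x): print(v,x.min(),x.max(),hsv[v,(x.min()+3),2],end=" | ")
    print()
print("lev px tcp depth",(np.linalg.inv(c4["W"])@np.append(O+B@[.0215,.0033,.0659],1)).round(3))
def inblock(*l): x,e=tri(l);print((B.T@(x-O)).round(4),np.round(e,4))
# plate low corners again in w4
hs=c4["im"];print(hs[225,250:300:2].tolist()[:3])
E
```

```text
203 320 331 127 | 205 319 332 218 | 207 319 332 252 | 209 319 332 253 | 211 318 332 253 | 213 319 332 252 | 215 318 332 253 | 217 318 332 252 | 219 318 332 252 | 221 318 332 252 | 223 319 331 252 | 225 319 331 252 | 227 319 331 252 | 
220 305 325 95 | 222 304 326 91 | 224 303 327 96 | 226 303 327 125 | 228 302 327 205 | 230 302 328 235 | 232 302 327 242 | 234 302 323 211 | 236 318 322 158 | 238 318 321 127 | 240 319 321 63 | 242 319 321 60 | 244 318 321 128 | 246 318 321 128 | 248 318 321 130 | 
lev px tcp depth [0.    0.021 0.195 1.   ]
[[54, 54, 57], [49, 50, 54], [50, 50, 53]]
```

```bash
python3 - <<'E'
from h import *; from jig import *
import pickle; from scipy.optimize import least_squares
c3=pickle.load(open("w3.pkl","rb"));c4=pickle.load(open("w4.pkl","rb"));C=pickle.load(open("c1.pkl","rb"))
O=np.array([.593,-.029,.075]);B=BR(np.radians(10.4))
for l in([(c3,325.5,204.7),(c4,315,227)],[(c3,325.5,201.7),(c4,315,219.5)]):
    x,e=tri(l);print((B.T@(x-O)).round(4),np.round(e,4))
g=lambda q,l,h:np.array([84-l*np.cos(q)+h*np.sin(q),0,30+l*np.sin(q)+h*np.cos(q)])/1000
for q in(0,.1,.2,.3,.4):
    print(q,*[np.round(proj(c,O+B@g(q,82,15)),1) for c in(c3,c4)],np.round(proj(c3,O+B@g(q,50,15)),1),np.round(proj(c4,O+B@g(q,82,5)),1), g(q,82,15).round(3))
for p in((-64,-45,0),(-64,45,0),(-53,-15.5,0),(-53,15.5,0)): print(p,*[np.round(proj(c,O+B@np.array(p)/1000),1) for c in(c3,c4)])
E
```

```text
[0.0125 0.0001 0.0751] [0. 0.]
[0.0144 0.0001 0.0554] [0.0002 0.0002]
0 [325.3 188.2] [315.4 196.2] [325.  216.5] [315.5 192.8] [0.002 0.    0.045]
0.1 [325.4 191.5] [315.2 202.3] [325.  219.4] [315.4 197. ] [0.004 0.    0.053]
0.2 [325.4 195.7] [315.1 210. ] [325.  222.7] [315.2 202.6] [0.007 0.    0.061]
0.3 [325.4 200.8] [314.9 219.4] [325.  226.4] [315.1 209.9] [0.01  0.    0.069]
0.4 [325.4 206.6] [314.8 230.5] [325.  230.4] [315.  218.9] [0.014 0.    0.076]
(-64, -45, 0) [287.2 124.4] [253.7  92.6]
(-64, 45, 0) [364.4 125. ] [378.5  93.2]
(-53, -15.5, 0) [312.4 134.2] [294.9 108.6]
(-53, 15.5, 0) [338.9 134.4] [337.4 108.8]
```

Triangulation again gives the grip's low end at z = 75 mm (q ≈ 0.37). The real fingertips show up about 12 mm behind the reported TCP, not 17 mm ahead of it, which explains the miss. I'll open part-way, go 30 mm deeper and shift 3 mm in y.

Emit:
{"api": "servo_tool", "payload": {"plan": "0 -0.003 0 0;0 -0.003 0 0;0 -0.003 0 0;0 -0.003 0 0;0 -0.003 0 0;0 -0.003 0 0;0 -0.003 0.012 0;-0.003 -0.003 0.026 0;-0.003 -0.003 0.030 0;-0.003 -0.003 0.030 0", "grip": -0.1}}

```text
t: 14.95
tool_pos: [0.5927, -0.0327, 0.116]
orientation: [1.734, 2.093, -0.453]
force: [-1.1, -0.0, -0.3]
opening: 0.0509
gripper_force: 0.0
```

Emit:
{"api": "servo_tool", "payload": {"plan": "0 0 0 0;0 0 0 0;0 0 0 0;0 0 0 0;0 0 0 0;0 0 0 0", "grip": 1, "grip_force": 30}}

```text
t: 15.45
tool_pos: [0.5941, -0.0316, 0.1183]
orientation: [1.733, 2.092, -0.449]
force: [-7.0, -0.0, 2.9]
opening: 0.0157
gripper_force: 16.2
```

```bash
python3 bl.py
```

```text
15.45 tcp in block [0.024  0.0006 0.0362] F block [ 0.4 -6.8  3.1] axes [[-1.0, -0.005, -0.017], [-0.005, 1.0, 0.003], [0.017, 0.003, -1.0]] 0.015748055442942863 16.221482008695602 [ 0.18  0.18  1.68 -0.53  1.32  0.14]
```

The lever is gripped, 15.7 mm between the pads. Now I'll swing it along its arc.

Emit:
{"api": "servo_tool", "payload": {"plan": "-0.003 -0.001 -0.004 0;-0.007 -0.001 -0.010 0;-0.0105 -0.001 -0.0135 0;-0.0146 -0.001 -0.0173 0;-0.019 -0.001 -0.0207 0;-0.023 -0.001 -0.0234 0;-0.028 -0.001 -0.026 0;-0.0324 -0.001 -0.0283 0;-0.039 -0.001 -0.0307 0;-0.0457 -0.001 -0.0325 0;-0.0506 -0.001 -0.0333 0;-0.0506 -0.001 -0.0333 0", "grip_force": 40}}

```text
t: 16.45
tool_pos: [0.5985, -0.0575, 0.171]
orientation: [1.733, 2.095, -0.444]
force: [1.8, 7.9, -2.8]
opening: 0.0148
gripper_force: 40.0
```

```bash
python3 bl.py
```

```text
16.45 tcp in block [0.0731 0.0003 0.0686] F block [-7.9  3.2  1.3] axes [[-1.0, -0.006, -0.021], [-0.006, 1.0, 0.004], [0.021, 0.004, -1.0]] 0.014826121769894684 39.98001515865326 [ 0.14  0.12  1.65 -0.51  1.37  0.05]
```

Emit:
{"api": "servo_tool", "payload": {"plan": "0 0 0 0;0 0 0 0;0 0 0 0;0 0 0 0;0 0 0 0;0.02 0 0 0;0.05 0 -0.02 0;0.07 0 -0.06 0;0.075 0 -0.1 0;0.075 0 -0.14 0;0.075 0 -0.18 0;0.075 0 -0.22 0", "grip": -0.1}}

```text
t: 17.45
tool_pos: [0.5656, 0.1108, 0.3294]
orientation: [1.732, 2.092, -0.449]
force: [-0.3, 0.1, 1.1]
opening: 0.0512
gripper_force: 0.0
```

```bash
python3 bl.py; python3 - <<'E'
from h import *; from jig import *
import pickle
c=cam("wrist");pickle.dump(c,open("w5.pkl","wb"))
O=np.array([.593,-.029,.075]);B=BR(np.radians(10.4))
hsv=cv2.cvtColor(c["im"],cv2.COLOR_BGR2HSV)
m=cv2.inRange(hsv,(0,150,50),(10,255,255))|cv2.inRange(hsv,(172,150,50),(179,255,255));m[:,:240]=0;m[:,400:]=0;m[295:]=0
for k in cv2.findContours(m,cv2.RETR_EXTERNAL,cv2.CHAIN_APPROX_NONE)[0]:
    if cv2.contourArea(k)>15: print(cv2.boundingRect(k))
g=lambda q,l,h:np.array([84-l*np.cos(q)+h*np.sin(q),0,30+l*np.sin(q)+h*np.cos(q)])/1000
for q in(.9,1.1,1.2,1.3): print(q,[np.round(proj(c,O+B@g(q,*k))) for k in((82,15),(82,5),(50,5))])
E
```

```text
17.45 tcp in block [ 0.0038 -0.0017  0.2916] F block [ 0.5 -0.2  1. ] axes [[-1.0, -0.005, -0.017], [-0.006, 1.0, 0.003], [0.017, 0.003, -1.0]] 0.05115928155413567 0.0 [ 0.43  0.13  1.34 -0.5   1.77  0.17]
(315, 222, 12, 11)
0.9 [array([321., 214.]), array([321., 206.]), array([321., 216.])]
1.1 [array([321., 228.]), array([321., 220.]), array([321., 224.])]
1.2 [array([321., 235.]), array([321., 227.]), array([321., 228.])]
1.3 [array([321., 242.]), array([321., 234.]), array([321., 232.])]
```

The red mask puts the lever at about q = 1.1, and it stays there. Next I'll go to the left outer limit to stand the tool upright again, because the bar lies flat.

Emit:
{"api": "servo_tool", "payload": {"plan": "0.567 -0.568 -0.394 0;0.567 -0.568 -0.394 0;0.567 -0.568 -0.394 0;0.567 -0.568 -0.394 0;0.567 -0.568 -0.394 0;0.567 -0.568 -0.394 0;0.567 -0.568 -0.394 0;0.567 -0.568 -0.394 0;0.567 -0.568 -0.394 0;0.567 -0.568 -0.394 0;0.567 -0.568 -0.394 0;0.567 -0.568 -0.394 0", "grip": -0.1}}

```text
t: 18.5
tool_pos: [0.181, 0.429, 0.3668]
orientation: [1.733, 2.092, -0.449]
force: [0.8, 1.1, -0.6]
opening: 0.0512
gripper_force: 0.0
```

Emit:
{"api": "servo_tool", "payload": {"plan": "0.25 -0.251 -0.174 0;0.25 -0.251 -0.174 0;0.25 -0.251 -0.174 0;0.25 -0.251 -0.174 0;0.25 -0.251 -0.174 0;0.25 -0.251 -0.174 0;0.25 -0.251 -0.174 0;0.25 -0.251 -0.174 0;0.25 -0.251 -0.174 0;0.25 -0.251 -0.174 0"}}

```text
t: 19.33
tool_pos: [-0.0952, 0.5854, 0.4178]
orientation: [1.673, 2.008, -0.565]
force: [-0.5, -3.7, 0.4]
opening: 0.0513
gripper_force: 0.0
```

```bash
python3 st.py
```

```text
19.33 [ 1.667  1.021  0.022 -0.079  2.726  1.423] [-0.0952  0.5854  0.4178] F [-0.5 -3.7  0.4]
[[-0.152, 0.984, 0.088], [0.794, 0.175, -0.582], [-0.588, -0.019, -0.808]]
```

The left limit is blocked by joint 5 (2.73), so the lean grew to 36°. The inner limit on the right side works the other way, and the tool never comes closer than about 0.27 m there. I'll go around to it.

Emit:
{"api": "servo_tool", "payload": {"plan": "-0.481 0.421 0.303 0;-0.481 0.421 0.303 0;-0.481 0.421 0.303 0;-0.481 0.421 0.303 0;-0.481 0.421 0.303 0;-0.481 0.421 0.303 0;-0.481 0.421 0.303 0;-0.481 0.421 0.303 0;-0.481 0.421 0.303 0;-0.481 0.421 0.303 0;-0.481 0.421 0.303 0;-0.481 0.421 0.303 0"}}

```text
t: 20.33
tool_pos: [0.2283, 0.2779, 0.4485]
orientation: [1.686, 2.025, -0.545]
force: [1.1, 1.0, 0.6]
opening: 0.0514
gripper_force: 0.0
```

```bash
python3 st.py
```

```text
20.33 [ 1.104 -0.044  1.349 -0.457  2.296  0.696] [0.2283 0.2779 0.4485] F [1.1 1.  0.6]
[[-0.154, 0.984, 0.086], [0.808, 0.176, -0.563], [-0.569, -0.017, -0.822]]
```

Emit:
{"api": "servo_tool", "payload": {"plan": "-0.199 0.129 0.159 0;-0.199 0.129 0.159 0;-0.199 0.129 0.159 0;-0.199 0.129 0.159 0;-0.199 0.129 0.159 0;-0.199 0.129 0.159 0;-0.199 0.129 0.159 0;-0.515 -0.291 0.447 0;-0.515 -0.291 0.447 0;-0.515 -0.291 0.447 0;-0.515 -0.291 0.447 0;-0.515 -0.291 0.447 0"}}

```text
t: 21.33
tool_pos: [0.2791, -0.1197, 0.411]
orientation: [1.685, 2.026, -0.546]
force: [-0.1, -0.7, 1.8]
opening: 0.0514
gripper_force: 0.0
```

Emit:
{"api": "servo_tool", "payload": {"plan": "-0.206 -0.274 0.188 0;-0.206 -0.274 0.188 0;-0.206 -0.274 0.188 0;-0.206 -0.274 0.188 0;-0.206 -0.274 0.188 0;-0.206 -0.274 0.188 0;-0.206 -0.274 0.188 0;-0.206 -0.274 0.188 0;-0.206 -0.274 0.188 0;-0.206 -0.274 0.188 0"}}

```text
t: 22.17
tool_pos: [0.1706, -0.412, 0.4158]
orientation: [1.7, 2.037, -0.542]
force: [0.4, -0.1, -1.1]
opening: 0.051
gripper_force: 0.0
```

```bash
python3 st.py
```

```text
22.17 [-1.16  -0.892  1.997 -0.152  1.466 -1.368] [ 0.1706 -0.412   0.4158] F [ 0.4 -0.1 -1.1]
[[-0.155, 0.985, 0.076], [0.817, 0.171, -0.551], [-0.556, -0.024, -0.831]]
```

Emit:
{"api": "servo_tool", "payload": {"plan": "0.3 -0.25 -0.04 0;0.3 -0.25 -0.04 0;0.3 -0.25 -0.04 0"}}

```text
t: 22.42
tool_pos: [0.1252, -0.4217, 0.4094]
orientation: [1.732, 2.064, -0.524]
force: [-0.1, 0.3, -1.1]
opening: 0.0509
gripper_force: 0.0
```

Emit:
{"api": "servo_tool", "payload": {"plan": "0.3 -0.2 -0.04 0;0.3 -0.2 -0.04 0;0.3 -0.2 -0.04 0"}}

```text
t: 22.67
tool_pos: [0.0709, -0.4262, 0.4034]
orientation: [1.753, 2.091, -0.496]
force: [-0.3, -1.1, -0.7]
opening: 0.0512
gripper_force: 0.0
```

Emit:
{"api": "servo_tool", "payload": {"plan": "0.36 -0.05 -0.03 0;0.36 -0.05 -0.03 0;0.36 -0.05 -0.03 0"}}

```text
t: 22.92
tool_pos: [0.0517, -0.4175, 0.3889]
orientation: [1.778, 2.118, -0.462]
force: [-0.1, -0.1, -0.9]
opening: 0.0515
gripper_force: 0.0
```

Emit:
{"api": "servo_tool", "payload": {"plan": "0.36 -0.03 -0.03 0;0.36 -0.03 -0.03 0;0.36 -0.03 -0.03 0"}}

```text
t: 23.17
tool_pos: [0.0313, -0.4062, 0.3776]
orientation: [1.797, 2.146, -0.423]
force: [-0.1, -0.2, 0.1]
opening: 0.0512
gripper_force: 0.0
```

```bash
python3 st.py
```

```text
23.17 [-1.729 -0.892  2.011  0.112  1.606 -1.878] [ 0.0313 -0.4062  0.3776] F [-0.1 -0.2  0.1]
[[-0.165, 0.985, 0.046], [0.894, 0.17, -0.415], [-0.417, -0.027, -0.909]]
```

Emit:
{"api": "servo_tool", "payload": {"plan": "0.36 0.1 -0.03 0;0.36 0.1 -0.03 0"}}

```text
t: 23.33
tool_pos: [0.0452, -0.3905, 0.3711]
orientation: [1.823, 2.17, -0.388]
force: [0.3, -0.7, 0.4]
opening: 0.0511
gripper_force: 0.0
```

Emit:
{"api": "servo_tool", "payload": {"plan": "0.36 0.1 -0.03 0;0.36 0.1 -0.03 0"}}

```text
t: 23.5
tool_pos: [0.0653, -0.3721, 0.3678]
orientation: [1.844, 2.197, -0.358]
force: [0.6, 0.6, 0.0]
opening: 0.0512
gripper_force: 0.0
```

Emit:
{"api": "servo_tool", "payload": {"plan": "0.36 0.05 -0.02 0;0.36 0.05 -0.02 0"}}

```text
t: 23.67
tool_pos: [0.0792, -0.3527, 0.3656]
orientation: [1.867, 2.224, -0.33]
force: [0.2, -0.4, -0.6]
opening: 0.051
gripper_force: 0.0
```

Emit:
{"api": "servo_tool", "payload": {"plan": "0.36 0.05 -0.02 0;0.36 0.05 -0.02 0"}}

```text
t: 23.83
tool_pos: [0.0976, -0.3291, 0.3661]
orientation: [1.892, 2.249, -0.307]
force: [0.2, 0.1, 0.2]
opening: 0.0507
gripper_force: 0.0
```

Emit:
{"api": "servo_tool", "payload": {"plan": "0.36 0 -0.01 0;0.36 0 -0.01 0"}}

```text
t: 24.0
tool_pos: [0.1108, -0.3043, 0.3684]
orientation: [1.918, 2.275, -0.289]
force: [0.3, 0.1, 0.0]
opening: 0.051
gripper_force: 0.0
```

```bash
python3 st.py
```

```text
24.0 [-1.288 -0.892  1.982 -0.078  1.817 -1.486] [ 0.1108 -0.3043  0.3684] F [0.3 0.1 0. ]
[[-0.17, 0.985, -0.008], [0.956, 0.163, -0.243], [-0.239, -0.049, -0.97]]
```

Emit:
{"api": "servo_tool", "payload": {"plan": "0.36 -0.1 0 0;0.36 -0.1 0 0"}}

```text
t: 24.17
tool_pos: [0.1058, -0.2859, 0.375]
orientation: [1.942, 2.303, -0.27]
force: [-0.6, -0.3, -0.2]
opening: 0.0511
gripper_force: 0.0
```

Emit:
{"api": "servo_tool", "payload": {"plan": "0.36 -0.1 0 0;0.36 -0.1 0 0"}}

```text
t: 24.33
tool_pos: [0.1011, -0.2654, 0.386]
orientation: [1.971, 2.326, -0.252]
force: [-0.6, 1.0, 0.3]
opening: 0.0515
gripper_force: 0.0
```

Emit:
{"api": "servo_tool", "payload": {"plan": "0.36 -0.1 0 0;0.36 -0.1 0 0"}}

```text
t: 24.5
tool_pos: [0.0983, -0.2416, 0.4015]
orientation: [1.997, 2.35, -0.237]
force: [0.4, -1.1, -0.0]
opening: 0.0513
gripper_force: 0.0
```

Emit:
{"api": "servo_tool", "payload": {"plan": "0.36 -0.06 0.02 0;0.36 -0.06 0.02 0"}}

```text
t: 24.67
tool_pos: [0.1064, -0.2098, 0.4156]
orientation: [2.023, 2.372, -0.229]
force: [1.2, 0.5, 0.1]
opening: 0.0511
gripper_force: 0.0
```

Emit:
{"api": "servo_tool", "payload": {"plan": "0.36 -0.03 0.02 0;0.36 -0.03 0.02 0"}}

```text
t: 24.83
tool_pos: [0.1239, -0.1636, 0.4298]
orientation: [-2.028, -2.371, 0.228]
force: [0.7, -0.9, -0.3]
opening: 0.0512
gripper_force: 0.0
```

```bash
python3 st.py
```

```text
24.83 [-0.893 -0.892  1.845 -0.177  2.167 -1.149] [ 0.1239 -0.1636  0.4298] F [ 0.7 -0.9 -0.3]
[[-0.159, 0.982, -0.104], [0.984, 0.149, -0.102], [-0.085, -0.119, -0.989]]
```

The lean is now 8°, with part of it along -x. An outward pull at azimuth 45° corrects both components and lies on the way to the bar.

Emit:
{"api": "servo_tool", "payload": {"plan": "0.069 0.266 -0.059 0;0.069 0.266 -0.059 0;0.069 0.266 -0.059 0;0.069 0.266 -0.059 0;0.069 0.266 -0.059 0;0.069 0.266 -0.059 0;0.069 0.266 -0.059 0;0.591 0.466 -0.128 0;0.591 0.466 -0.128 0;0.591 0.466 -0.128 0;0.591 0.466 -0.128 0;0.591 0.466 -0.128 0"}}

```text
t: 25.83
tool_pos: [0.4211, 0.1534, 0.4504]
orientation: [-2.026, -2.375, 0.226]
force: [1.4, -0.2, -0.3]
opening: 0.0509
gripper_force: 0.0
```

Emit:
{"api": "servo_tool", "payload": {"plan": "0.329 0.126 -0.043 36;0.329 0.126 -0.043 36;0.329 0.126 -0.043 36;0.329 0.126 -0.043 36;0.329 0.126 -0.043 36;0.329 0.126 -0.043 36;0.329 0.126 -0.043 36;0.329 0.126 -0.043 36;0.329 0.126 -0.043 36"}}

```text
t: 26.58
tool_pos: [0.4933, 0.4843, 0.4502]
orientation: [2.641, 1.624, -0.223]
force: [1.0, 0.4, -0.0]
opening: 0.0509
gripper_force: 0.0
```

```bash
python3 st.py
```

```text
26.58 [ 0.708  0.745  0.247 -0.014  2.296  1.168] [0.4933 0.4843 0.4502] F [ 1.   0.4 -0. ]
[[0.444, 0.89, -0.104], [0.885, -0.454, -0.103], [-0.139, -0.047, -0.989]]
```

Emit:
{"api": "servo_tool", "payload": {"plan": "0.34 0.115 -0.2 0;0.34 0.115 -0.2 0;0.34 0.115 -0.2 0;0.34 0.115 -0.2 0"}}

```text
t: 26.92
tool_pos: [0.5212, 0.5082, 0.4331]
orientation: [2.651, 1.626, -0.178]
force: [0.1, -0.3, 0.2]
opening: 0.0511
gripper_force: 0.0
```

Emit:
{"api": "servo_tool", "payload": {"plan": "0.34 0.115 -0.2 0;0.34 0.115 -0.2 0"}}

```text
t: 27.08
tool_pos: [0.5331, 0.5197, 0.4309]
orientation: [2.661, 1.632, -0.116]
force: [-0.7, -0.8, 0.7]
opening: 0.0513
gripper_force: 0.0
```

Emit:
{"api": "servo_tool", "payload": {"plan": "0.34 0.115 -0.2 0;0.34 0.115 -0.2 0"}}

```text
t: 27.25
tool_pos: [0.5441, 0.5306, 0.4261]
orientation: [2.668, 1.636, -0.067]
force: [0.3, -0.3, 0.3]
opening: 0.0513
gripper_force: 0.0
```

Emit:
{"api": "servo_tool", "payload": {"plan": "0.34 0.115 -0.2 0;0.34 0.115 -0.2 0"}}

```text
t: 27.42
tool_pos: [0.5544, 0.5408, 0.4231]
orientation: [2.675, 1.641, -0.017]
force: [0.1, -0.6, 0.4]
opening: 0.0512
gripper_force: 0.0
```

```bash
python3 st.py
```

```text
27.42 [ 7.080e-01  9.200e-01  2.200e-02 -2.000e-03  2.211e+00  1.177e+00] [0.5544 0.5408 0.4231] F [ 0.1 -0.6  0.4]
[[0.453, 0.891, -0.007], [0.891, -0.453, -0.009], [-0.011, -0.003, -1.0]]
```

The tool is upright to within 0.6°. I'll move in for a close view of bar A.

Emit:
{"api": "servo_tool", "payload": {"plan": "-0.232 0.148 0.175 0;-0.232 0.148 0.175 0;-0.232 0.148 0.175 0;-0.232 0.148 0.175 0;-0.232 0.148 0.175 0;-0.232 0.148 0.175 0;-0.232 0.148 0.175 0;-0.232 0.148 0.175 0;-0.232 0.148 0.175 0;-0.232 0.148 0.175 0"}}

```text
t: 28.25
tool_pos: [0.5784, 0.2604, 0.2472]
orientation: [2.675, 1.637, -0.028]
force: [-0.0, -0.0, -1.0]
opening: 0.0512
gripper_force: 0.0
```

```bash
python3 st.py; python3 - <<'E'
from h import *
import pickle
c=cam("wrist");pickle.dump(c,open("w6.pkl","wb"));cv2.imwrite("pics/w6.png",c["im"])
w1=pickle.load(open("w1.pkl","rb"))
for k in(w1,c):
    hsv=cv2.cvtColor(k["im"],cv2.COLOR_BGR2HSV);hsv[255:]=0
    for lab,lo,hi in(("white",(0,0,130),(179,45,255)),("brass",(13,110,70),(32,255,255))):
        m=cv2.inRange(hsv,lo,hi)
        for kk in cv2.findContours(m,cv2.RETR_EXTERNAL,cv2.CHAIN_APPROX_NONE)[0]:
            a=cv2.contourArea(kk)
            if a>30:
                r=cv2.minAreaRect(kk);print(lab,np.round(r[0],1),np.round(r[1],1),round(r[2],1),plane(k,*r[0],.01 if lab=="white" else .044).round(4))
E
```

```text
28.25 [ 0.348  0.227  1.297 -0.009  1.633  0.82 ] [0.5784 0.2604 0.2472] F [-0. -0. -1.]
[[0.455, 0.89, -0.012], [0.89, -0.455, -0.014], [-0.018, -0.004, -1.0]]
white [358.5 246.3] [ 7.3 35.3] 87.0 [ 0.5233 -0.0742  0.01  ]
white [335.5 246. ] [16.  5.] 90.0 [ 0.476  -0.0827  0.01  ]
white [351.5 226.5] [25. 49.] 90.0 [ 0.5    -0.0329  0.01  ]
white [400.5 220.5] [ 67. 147.] 90.0 [ 0.5945 -0.0017  0.01  ]
white [560.5 191. ] [10. 17.] 90.0 [0.8796 0.1143 0.01  ]
white [104.  165.7] [130.1 103.7] 9.7 [-0.0067  0.0045  0.01  ]
white [605.  176.5] [155.  68.] 90.0 [0.9487 0.1562 0.01  ]
white [554.8  92.3] [ 21.1 117.4] 39.3 [0.7984 0.2838 0.01  ]
white [380.  50.] [16. 12.] 90.0 [0.482  0.2994 0.01  ]
white [361.   47.5] [15. 18.] 90.0 [0.4491 0.2979 0.01  ]
white [448.5  62.4] [16.4 66.4] 37.6 [0.6025 0.2998 0.01  ]
brass [464.7  47.8] [13.  13.9] 33.7 [0.6112 0.3211 0.044 ]
white [389.5 243.5] [21. 37.] 90.0 [0.6135 0.1222 0.01  ]
white [250.  243.5] [21. 36.] 90.0 [0.4432 0.2089 0.01  ]
white [458.  241.5] [56. 25.] -0.0 [0.6979 0.0825 0.01  ]
white [581.7 187.4] [18.3 31.3] 63.4 [0.8676 0.0811 0.01  ]
white [226.6 181.5] [29.7 50.9] 54.8 [0.4603 0.298  0.01  ]
white [323.8 129.1] [83.8 23.7] 88.0 [0.6029 0.2999 0.01  ]
white [620.  70.] [140.  38.] 90.0 [0.9452 0.2016 0.01  ]
white [480.5  71.5] [143.  35.] 90.0 [0.7983 0.275  0.01  ]
```

View pics/w6.png

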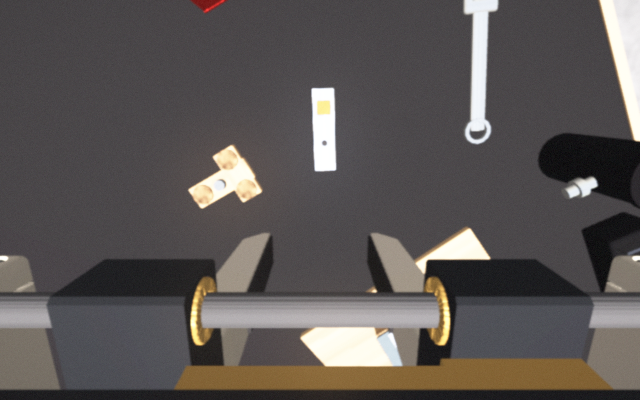

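The picture shows bar A at (324,129), almost vertical in the frame, with its post at (323,107), the hole at (324,143) and the yoke at (226,180). Both views put its centre at (0.603, 0.300), so the heights agree. Next comes its heading and the post.

```bash
python3 - <<'E'
from h import *
import pickle
c=pickle.load(open("w6.pkl","rb"));w1=pickle.load(open("w1.pkl","rb"))
hsv=cv2.cvtColor(c["im"],cv2.COLOR_BGR2HSV)
m=cv2.inRange(hsv,(0,0,130),(179,255,255));m[:80]=0;m[180:]=0;m[:,:300]=0;m[:,350:]=0
k=max(cv2.findContours(m,cv2.RETR_EXTERNAL,cv2.CHAIN_APPROX_NONE)[0],key=cv2.contourArea)
b=cv2.boxPoints(cv2.minAreaRect(k));W=np.array([plane(c,*p,.01)[:2] for p in b]);print(b.tolist())
r=cv2.minAreaRect((np.array([plane(c,*p[0],.01)[:2] for p in k])*1000).astype(np.float32));print("bar mm",r)
b2=cv2.inRange(hsv,(10,150,100),(32,255,255));b2[:90]=0;b2[120:]=0;b2[:,:305]=0;b2[:,345:]=0
kb=max(cv2.findContours(b2,cv2.RETR_EXTERNAL,cv2.CHAIN_APPROX_NONE)[0],key=cv2.contourArea);rb=cv2.minAreaRect(kb);print("post",rb)
p=plane(c,*rb[0],.044);print(p,"tri",tri([(c,*rb[0]),(w1,464.7,47.8)]))
T=R.from_rotvec(status.read_state()["orientation"]).as_matrix();print("tool y az",np.degrees(np.arctan2(T[1,1],T[0,1])),"tool x az",np.degrees(np.arctan2(T[1,0],T[0,0])))
s=status.read_state();print("d tool to post", T.T@(p-s["tool_pos"]))
E
```

```text
[[310.4866638183594, 87.62547302246094], [334.1350402832031, 86.78089904785156], [337.1261291503906, 170.5312042236328], [313.4777526855469, 171.3757781982422]]
bar mm ((601.9231567382812, 298.45379638671875), (102.12432098388672, 29.11869239807129), 64.76231384277344)Traceback (most recent call last):
  File "<stdin>", line 10, in <module>
ValueError: max() iterable argument is empty
```

```bash
python3 - <<'E'
from h import *
import pickle
c=pickle.load(open("w6.pkl","rb"));w1=pickle.load(open("w1.pkl","rb"))
print(c["im"][100:116:3,323].tolist())
hsv=cv2.cvtColor(c["im"],cv2.COLOR_BGR2HSV)[90:122,308:342]
ys,xs=np.nonzero(hsv[...,1]>90);print(xs.min()+308,xs.max()+308,ys.min()+90,ys.max()+90,xs.mean()+308,ys.mean()+90)
u,v=xs.mean()+308,ys.mean()+90
p=plane(c,u,v,.044);print(p,"tri",tri([(c,u,v),(w1,464.7,47.8)]))
s=status.read_state();T=R.from_rotvec(s["orientation"]).as_matrix()
print("to post top",T.T@(p-s["tool_pos"]),"to expected",T.T@(np.array([.6144,.3248,.034])-s["tool_pos"]))
E
```

```text
[[236, 248, 252], [154, 240, 253], [151, 239, 252], [154, 240, 253], [154, 240, 253], [253, 253, 253]]
318 328 101 113 322.976 107.0
[0.61382819 0.32410073 0.044     ] tri (array([0.61420126, 0.32335412, 0.03425692]), [np.float64(0.0007774820620886686), np.float64(0.0007774820620885749)])
to post top [0.07863803 0.00262279 0.20014957] to expected [0.07972351 0.00286687 0.21012845]
```

The bar heading is 64.8° (turn -1.9°), and the post is at (0.614, 0.324) by both views. I'll approach above it and check the fingertip height with one picture before going down fully.

Emit:
{"api": "servo_tool", "payload": {"plan": "0.079 0.0027 0 -2;0.079 0.0027 0 -2;0.079 0.0027 0.04 -2;0.079 0.0027 0.08 -2;0.079 0.0027 0.12 -2;0.079 0.0027 0.16 -2;0.079 0.0027 0.19 -2;0.079 0.0027 0.205 -2;0.079 0.0027 0.205 -2;0.079 0.0027 0.205 -2"}}

```text
t: 29.13
tool_pos: [0.6153, 0.3318, 0.0439]
orientation: [2.645, 1.687, -0.024]
force: [-0.1, 0.7, 0.2]
opening: 0.051
gripper_force: 0.0
```

```bash
python3 st.py; python3 - <<'E'
from h import *
import pickle
c=cam("wrist");pickle.dump(c,open("w7.pkl","wb"));cv2.imwrite("pics/w7.png",cv2.resize(c["im"][130:330,180:460],(784,560),interpolation=cv2.INTER_CUBIC))
print(proj(c,np.array([.614,.3243,.044])),proj(c,np.array([.614,.3243,.01])))
E
```

```text
29.13 [ 0.425  0.52   1.308 -0.007  1.328  0.862] [0.6153 0.3318 0.0439] F [-0.1  0.7  0.2]
[[0.421, 0.907, -0.01], [0.907, -0.422, -0.012], [-0.015, -0.004, -1.0]]
(np.float64(323.4605581591138), np.float64(247.77743049189223)) (np.float64(323.1555937528703), np.float64(227.7394055225302))
```

View pics/w7.png

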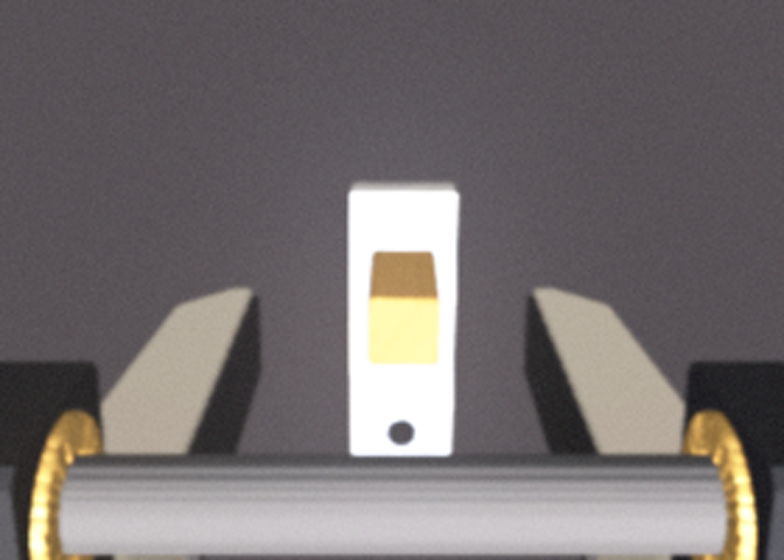

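The picture shows the post at crop (403,330), midway between tips at (250,290) and (535,290), 2 mm to the right of centre. The tips are still above the post top, which confirms the offset. I'll correct by (-7, +2) mm and go down 36 mm, watching the force.

Emit:
{"api": "servo_tool", "payload": {"plan": "-0.0074 0.002 0 0;-0.0074 0.002 0.01 0;-0.0074 0.002 0.02 0;-0.0074 0.002 0.028 0;-0.0074 0.002 0.034 0;-0.0074 0.002 0.036 0;-0.0074 0.002 0.036 0;-0.0074 0.002 0.036 0"}}

```text
t: 29.85
tool_pos: [0.6128, 0.3233, 0.0064]
orientation: [2.645, 1.687, -0.026]
force: [1.1, -0.1, -0.2]
opening: 0.0511
gripper_force: 0.0
```

Emit:
{"api": "servo_tool", "payload": {"plan": "0 0 0 0;0 0 0 0;0 0 0 0;0 0 0 0;0 0 0 0;0 0 0 0;0 0 0 0;0 0 0 0", "grip": 1, "grip_force": 40}}

```text
t: 30.52
tool_pos: [0.6131, 0.3234, 0.0069]
orientation: [2.645, 1.687, -0.025]
force: [-0.5, -0.3, 1.6]
opening: 0.016
gripper_force: 40.0
```

```bash
python3 st.py
```

```text
30.52 [ 0.415  0.545  1.346 -0.007  1.266  0.853] [0.6131 0.3234 0.0069] F [-0.5 -0.3  1.6]
[[0.422, 0.907, -0.011], [0.907, -0.422, -0.012], [-0.016, -0.005, -1.0]]
```

The post is gripped (16.0 mm, 40 N). I'll lift it and travel to the right limit to lean, with the yaw turned back.

Emit:
{"api": "servo_tool", "payload": {"plan": "0 0 -0.02 0;0 0 -0.05 0;0 0 -0.09 0;0 0 -0.13 0;-0.336 -0.062 -0.438 -35;-0.336 -0.062 -0.438 -35;-0.336 -0.062 -0.438 -35;-0.336 -0.062 -0.438 -35;-0.336 -0.062 -0.438 -35;-0.336 -0.062 -0.438 -35;-0.336 -0.062 -0.438 -35;-0.336 -0.062 -0.438 -35"}}

```text
t: 31.52
tool_pos: [0.4721, 0.1248, 0.3651]
orientation: [-2.017, -2.407, 0.026]
force: [0.7, -0.7, -0.5]
opening: 0.0158
gripper_force: 40.0
```

```bash
python3 st.py
```

```text
31.52 [ 0.162 -0.164  1.485 -0.011  1.834 -0.017] [0.4721 0.1248 0.3651] F [ 0.7 -0.7 -0.5]
[[-0.175, 0.985, -0.011], [0.985, 0.175, -0.012], [-0.01, -0.013, -1.0]]
```

Emit:
{"api": "servo_tool", "payload": {"plan": "-0.16 -0.103 -0.092 0;-0.16 -0.103 -0.092 0;-0.16 -0.103 -0.092 0;-0.16 -0.103 -0.092 0;-0.16 -0.103 -0.092 0;-0.816 -0.387 -0.082 0;-0.816 -0.387 -0.082 0;-0.816 -0.387 -0.082 0;-0.816 -0.387 -0.082 0;-0.816 -0.387 -0.082 0;-0.816 -0.387 -0.082 0;-0.816 -0.387 -0.082 0"}}

```text
t: 32.52
tool_pos: [0.3335, -0.3317, 0.4583]
orientation: [-2.018, -2.407, 0.026]
force: [1.9, -0.2, -1.4]
opening: 0.0159
gripper_force: 40.0
```

Emit:
{"api": "servo_tool", "payload": {"plan": "-0.387 -0.168 0.006 0;-0.387 -0.168 0.006 0;-0.387 -0.168 0.006 0;-0.387 -0.168 0.006 0;-0.387 -0.168 0.006 0;-0.387 -0.168 0.006 0;-0.387 -0.168 0.006 0;-0.387 -0.168 0.006 0;-0.387 -0.168 0.006 0;-0.387 -0.168 0.006 0"}}

```text
t: 33.35
tool_pos: [0.2454, -0.7044, 0.458]
orientation: [-2.019, -2.404, 0.024]
force: [-0.4, -2.0, -0.9]
opening: 0.0156
gripper_force: 40.0
```

```bash
python3 st.py
```

```text
33.35 [-1.297  0.752  0.213 -0.017  2.17  -1.48 ] [ 0.2454 -0.7044  0.458 ] F [-0.4 -2.  -0.9]
[[-0.173, 0.985, -0.012], [0.985, 0.173, -0.01], [-0.008, -0.014, -1.0]]
```

Emit:
{"api": "servo_tool", "payload": {"plan": "-0.36 -0.1 -0.2 0;-0.36 -0.1 -0.2 0;-0.36 -0.1 -0.2 0;-0.36 -0.1 -0.2 0"}}

```text
t: 33.68
tool_pos: [0.2081, -0.7418, 0.4603]
orientation: [2.001, 2.387, -0.054]
force: [0.9, -0.2, -0.9]
opening: 0.0158
gripper_force: 40.0
```

Emit:
{"api": "servo_tool", "payload": {"plan": "-0.36 0 -0.2 0;-0.36 0 -0.2 0"}}

```text
t: 33.85
tool_pos: [0.2056, -0.7558, 0.4673]
orientation: [1.978, 2.359, -0.092]
force: [-0.8, 0.1, -0.6]
opening: 0.0158
gripper_force: 40.0
```

Emit:
{"api": "servo_tool", "payload": {"plan": "-0.36 0 -0.19 0;-0.36 0 -0.19 0"}}

```text
t: 34.02
tool_pos: [0.2042, -0.7694, 0.47]
orientation: [1.957, 2.338, -0.122]
force: [0.4, -0.5, -0.6]
opening: 0.0159
gripper_force: 40.0
```

Emit:
{"api": "servo_tool", "payload": {"plan": "-0.36 0 -0.18 0;-0.36 0 -0.18 0"}}

```text
t: 34.18
tool_pos: [0.2023, -0.7832, 0.4724]
orientation: [1.939, 2.316, -0.151]
force: [-0.6, -0.3, -1.8]
opening: 0.0159
gripper_force: 40.0
```

Emit:
{"api": "servo_tool", "payload": {"plan": "-0.36 0 -0.17 0;-0.36 0 -0.17 0"}}

```text
t: 34.35
tool_pos: [0.2005, -0.7967, 0.4759]
orientation: [1.919, 2.293, -0.18]
force: [0.4, -0.0, -1.0]
opening: 0.0156
gripper_force: 40.0
```

Emit:
{"api": "servo_tool", "payload": {"plan": "-0.36 0 -0.16 0;-0.36 0 -0.16 0"}}

```text
t: 34.52
tool_pos: [0.1989, -0.81, 0.4807]
orientation: [1.899, 2.27, -0.21]
force: [-0.4, -0.2, -0.9]
opening: 0.0155
gripper_force: 40.0
```

Emit:
{"api": "servo_tool", "payload": {"plan": "-0.36 0 -0.15 0;-0.36 0 -0.15 0"}}

```text
t: 34.68
tool_pos: [0.1975, -0.8229, 0.4865]
orientation: [1.879, 2.246, -0.24]
force: [-0.0, -0.9, -0.9]
opening: 0.0157
gripper_force: 40.0
```

```bash
python3 st.py
```

```text
34.68 [-1.399  0.853  0.023  0.008  2.004 -1.572] [ 0.1975 -0.8229  0.4865] F [-0.  -0.9 -0.9]
[[-0.17, 0.984, 0.051], [0.951, 0.177, -0.253], [-0.258, 0.006, -0.966]]
```

Emit:
{"api": "servo_tool", "payload": {"plan": "-0.36 -0.02 -0.13 0;-0.36 -0.02 -0.13 0"}}

```text
t: 34.85
tool_pos: [0.1927, -0.8373, 0.4921]
orientation: [1.858, 2.221, -0.271]
force: [0.2, -0.2, -0.3]
opening: 0.0157
gripper_force: 40.0
```

Emit:
{"api": "servo_tool", "payload": {"plan": "-0.36 -0.02 -0.12 0;-0.36 -0.02 -0.12 0"}}

```text
t: 35.02
tool_pos: [0.188, -0.8515, 0.4984]
orientation: [1.837, 2.196, -0.301]
force: [-0.1, -0.4, -0.5]
opening: 0.0156
gripper_force: 40.0
```

Emit:
{"api": "servo_tool", "payload": {"plan": "-0.36 -0.02 -0.11 0;-0.36 -0.02 -0.11 0"}}

```text
t: 35.18
tool_pos: [0.1839, -0.8651, 0.5056]
orientation: [1.816, 2.17, -0.332]
force: [0.3, -0.1, -2.0]
opening: 0.0158
gripper_force: 40.0
```

Emit:
{"api": "servo_tool", "payload": {"plan": "-0.36 -0.01 -0.1 0;-0.36 -0.01 -0.1 0"}}

```text
t: 35.35
tool_pos: [0.1822, -0.8779, 0.5139]
orientation: [1.795, 2.144, -0.362]
force: [-0.9, -0.1, -0.7]
opening: 0.016
gripper_force: 40.0
```

Emit:
{"api": "servo_tool", "payload": {"plan": "-0.36 0 -0.08 0;-0.36 0 -0.08 0"}}

```text
t: 35.52
tool_pos: [0.183, -0.8911, 0.5215]
orientation: [1.772, 2.118, -0.393]
force: [-0.1, 0.1, -1.3]
opening: 0.0156
gripper_force: 40.0
```

Emit:
{"api": "servo_tool", "payload": {"plan": "-0.36 0 -0.07 0;-0.36 0 -0.07 0"}}

```text
t: 35.68
tool_pos: [0.1839, -0.9039, 0.5295]
orientation: [1.75, 2.091, -0.423]
force: [0.2, -0.2, -0.3]
opening: 0.0154
gripper_force: 40.0
```

Emit:
{"api": "servo_tool", "payload": {"plan": "-0.36 0 -0.06 0;-0.36 0 -0.06 0"}}

```text
t: 35.85
tool_pos: [0.1846, -0.9162, 0.5387]
orientation: [1.727, 2.064, -0.452]
force: [0.3, -0.4, -1.1]
opening: 0.0161
gripper_force: 40.0
```

```bash
python3 st.py;python3 bl.py
```

```text
35.85 [-1.443  0.837  0.023  0.039  1.754 -1.603] [ 0.1846 -0.9162  0.5387] F [ 0.3 -0.4 -1.1]
[[-0.149, 0.984, 0.102], [0.851, 0.18, -0.494], [-0.504, 0.013, -0.864]]
35.85 tcp in block [ 0.9237 -0.5618  0.0021] F block [-0.2  0.3 -1.2] axes [[-1.0, 0.007, 0.005], [0.007, 1.0, 0.011], [-0.005, 0.011, -1.0]] 0.016119284937135877 39.98323738574982 [-1.44  0.84  0.02  0.04  1.75 -1.6 ]
```

The tool and bar are aligned with the block to within 0.6°. I'll travel back over the lamp to a point above the channel.

Emit:
{"api": "servo_tool", "payload": {"plan": "0.956 0.559 -0.396 0;0.956 0.559 -0.396 0;0.956 0.559 -0.396 0;0.956 0.559 -0.396 0;0.956 0.559 -0.396 0;0.956 0.559 -0.396 0;0.956 0.559 -0.396 0;0.956 0.559 -0.396 0;0.956 0.559 -0.396 0;0.956 0.559 -0.396 0;0.956 0.559 -0.396 0;0.956 0.559 -0.396 0"}}

```text
t: 36.85
tool_pos: [0.3208, -0.5091, 0.4939]
orientation: [1.728, 2.065, -0.452]
force: [1.4, 0.1, -1.4]
opening: 0.0154
gripper_force: 40.0
```

Emit:
{"api": "servo_tool", "payload": {"plan": "0.56 0.327 -0.232 0;0.56 0.327 -0.232 0;0.56 0.327 -0.232 0;0.56 0.327 -0.232 0;0.56 0.327 -0.232 0;0.56 0.327 -0.232 0;0.56 0.327 -0.232 0;0.56 0.327 -0.232 0;0.56 0.327 -0.232 0;0.56 0.327 -0.232 0;0.56 0.327 -0.232 0;0.56 0.327 -0.232 0"}}

```text
t: 37.85
tool_pos: [0.4765, -0.0374, 0.4384]
orientation: [1.727, 2.064, -0.452]
force: [1.6, -1.6, -1.0]
opening: 0.0157
gripper_force: 40.0
```

```bash
python3 bl.py
```

```text
37.85 tcp in block [ 0.1707 -0.1161  0.3211] F block [ 1.1  1.3 -1.8] axes [[-1.0, 0.007, 0.004], [0.007, 1.0, 0.012], [-0.004, 0.012, -1.0]] 0.01570125762940577 39.98188376426697 [ 0.24 -0.24  1.51 -0.55  1.84 -0.1 ]
```

Emit:
{"api": "servo_tool", "payload": {"plan": "0.213 0.116 0.03 0;0.213 0.116 0.03 0;0.213 0.116 0.03 0;0.213 0.116 0.03 0;0.213 0.116 0.03 0;0.213 0.116 0.03 0;0.213 0.116 0.06 0;0.213 0.116 0.1 0;0.213 0.116 0.14 0;0.213 0.116 0.17 0;0.213 0.116 0.19 0;0.213 0.116 0.19 0"}}

```text
t: 38.85
tool_pos: [0.5756, 0.0659, 0.1633]
orientation: [1.73, 2.067, -0.463]
force: [-1.5, 0.5, -1.0]
opening: 0.0162
gripper_force: 40.0
```

```bash
python3 bl.py; python3 - <<'E'
from h import *
import pickle
c=cam("wrist");pickle.dump(c,open("w8.pkl","wb"));cv2.imwrite("pics/w8.png",cv2.resize(c["im"][60:320,150:490],(785,600),interpolation=cv2.INTER_CUBIC))
E
```

```text
38.85 tcp in block [-0.0394  0.      0.1247] F block [-1.2 -1.4 -0.5] axes [[-1.0, 0.005, 0.006], [0.005, 1.0, 0.003], [-0.006, 0.003, -1.0]] 0.016200260088773243 39.98347878456116 [ 0.37  0.19  1.6  -0.52  1.48  0.27]
```

View pics/w8.png

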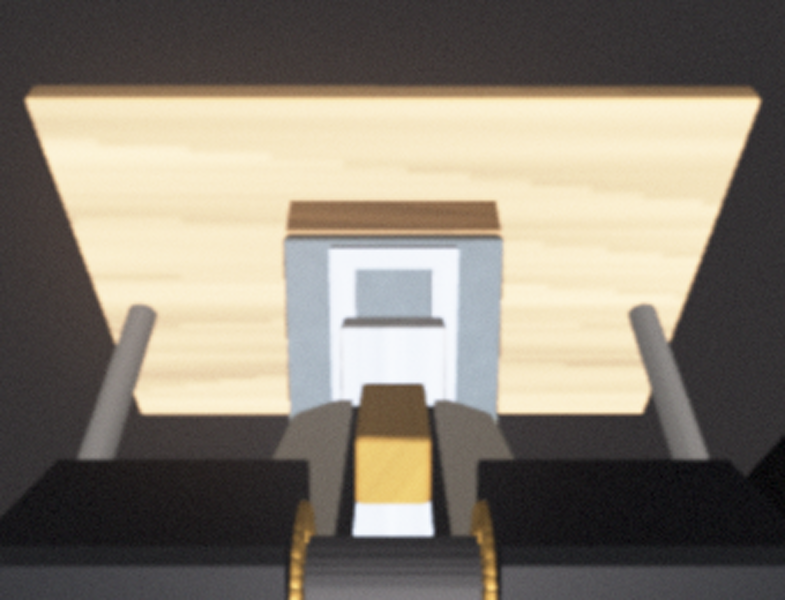

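The view (an 11th picture, one over the allowance, so I'll take no more) shows the following, in crop pixels:
- the bar held square, its low end at rows 318–327, columns 343–444
- the channel's inner low edge at row 268, columns 356–432
- all of it centred to within 1 mm

I'll check these numerically.

```bash
python3 - <<'E'
from h import *; from jig import *
import pickle
c=pickle.load(open("w8.pkl","rb"))
O=np.array([.593,-.029,.075]);B=BR(np.radians(10.4))
X=lambda a,b:(a/2.309+150,b/2.309+60)
def bp(u,v,z):
    o,d=ray(c,u,v);o=B.T@(o-O);d=B.T@d;return ((o+d*(z-o[2])/d[2])*1000).round(1)
print("plate L",bp(*X(286,237),0),"R",bp(*X(502,237),0))
print("wall out",bp(*X(394.5,248),8),"inner",bp(*X(394,268),8))
print("inner corners",bp(*X(356,268),8),bp(*X(432,268),8))
# bar low end: if TCP at bar(-26.8,0,6.9): underside at block z 124.7-6.9
print("bar bottom low edge",bp(*X(393.5,318),117.8),"top edge",bp(*X(393.5,327),127.8),"expected x",-39.4+26.8-50)
print("post",bp(*X(393,438),161.8),bp(*X(393,503),161.8),"expect -47.6/-31.6 +..",-39.4-1.2-8,-39.4-1.2+8)
E
```

```text
plate L [-64.3 -42.9   0. ] R [-63.8  44.5   0. ]
wall out [-1408.2   -39.1  8000. ] inner [-1614.7   -33.1  8000. ]
inner corners [-1612.4   355.8  8000. ] [-1617.1  -422.   8000. ]
bar bottom low edge [-31156.4   -378.5 117800. ] top edge [-35411.    -402.6 127800. ] expected x -62.599999999999994
post [-71137.5   -264.8 161800. ] [-87581.2   -180.3 161800. ] expect -47.6/-31.6 +.. -48.6 -32.6
```

```bash
python3 - <<'E'
from h import *; from jig import *
import pickle
c=pickle.load(open("w8.pkl","rb"))
O=np.array([.593,-.029,.075]);B=BR(np.radians(10.4))
X=lambda a,b:(a/2.309+150,b/2.309+60)
def bp(u,v,z):
    z/=1000;o,d=ray(c,u,v);o=B.T@(o-O);d=B.T@d;return ((o+d*(z-o[2])/d[2])*1000).round(1)
print("wall out",bp(*X(394.5,248),8),"inner",bp(*X(394,268),8))
print("inner corners",bp(*X(356,268),8),bp(*X(432,268),8))
print("bar bottom low edge",bp(*X(393.5,318),117.8),"top edge",bp(*X(393.5,327),127.8),"expected x",-39.4+26.8-50)
print("post top edges",bp(*X(393,438),161.8),bp(*X(393,503),161.8),"expect",-39.4-1.2-8,-39.4-1.2+8)
E
```

```text
wall out [-60.9   0.9   8. ] inner [-52.9   0.7   8. ]
inner corners [-53.  -14.4   8. ] [-52.8  15.9   8. ]
bar bottom low edge [-61.3   0.  117.8] top edge [-61.6   0.  127.8] expected x -62.599999999999994
post top edges [-47.3  -0.3 161.8] [-32.5  -0.4 161.8] expect -48.6 -32.6
```

All consistent: the bar's x offset is -11.4 mm and the channel is 0.8 mm to +y. I'll lower clear of the foot, shift up-slope above the walls, then set the bar down.

Emit:
{"api": "servo_tool", "payload": {"plan": "0.004 0.0008 0.03 0;0.004 0.0008 0.06 0;0.004 0.0008 0.085 0;0.004 0.0008 0.1 0;0.004 0.0008 0.104 0;0.002 0.0008 0.104 0;-0.004 0.0008 0.104 0;-0.009 0.0008 0.104 0;-0.0112 0.0008 0.104 0;-0.0112 0.0008 0.104 0;-0.0112 0.0008 0.104 0"}}

```text
t: 39.82
tool_pos: [0.5923, 0.0081, 0.0852]
orientation: [1.728, 2.064, -0.45]
force: [0.3, 0.2, -0.9]
opening: 0.0157
gripper_force: 40.0
```

```bash
python3 bl.py
```

```text
39.82 tcp in block [-0.0266  0.0061  0.0271] F block [-0.5  0.3 -0.7] axes [[-1.0, 0.008, 0.004], [0.008, 1.0, 0.013], [-0.004, 0.013, -1.0]] 0.015705670152874433 39.98324453830719 [ 0.26  0.24  1.69 -0.55  1.29  0.26]
```

Emit:
{"api": "servo_tool", "payload": {"plan": "0.002 -0.0053 0 0;0.002 -0.0053 0 0;0.002 -0.0053 0 0;0.002 -0.0053 0 0"}}

```text
t: 40.15
tool_pos: [0.586, 0.0088, 0.0829]
orientation: [1.727, 2.065, -0.452]
force: [-0.7, -0.0, -1.5]
opening: 0.0158
gripper_force: 40.0
```

```bash
python3 bl.py; python3 - <<'E'
from h import *; from jig import *
import pickle
c=cam("wrist");pickle.dump(c,open("w9.pkl","wb"))
O=np.array([.593,-.029,.075]);B=BR(np.radians(10.4))
g=cv2.cvtColor(c["im"],cv2.COLOR_BGR2GRAY).astype(int)
for p in((-64,-45,0),(-64,45,0),(-61,-25.5,8),(-61,25.5,8),(-53,0,8),(-50.5,-13,30),(-50.5,13,30)): print(p,np.round(proj(c,O+B@np.array(p)/1000),1))
hsv=cv2.cvtColor(c["im"],cv2.COLOR_BGR2HSV)
for v in range(100,215,5): print(v,"".join("%4d"%x for x in g[v,250:400:5]))
E
```

```text
40.15 tcp in block [-0.0293 -0.      0.026 ] F block [-0.8 -0.7 -1.2] axes [[-1.0, 0.007, 0.004], [0.007, 1.0, 0.011], [-0.004, 0.011, -1.0]] 0.015833717363635074 39.98327851295471 [ 0.27  0.23  1.7  -0.55  1.29  0.27]
(-64, -45, 0) [249.2 171.4]
(-64, 45, 0) [390.1 170.1]
(-61, -25.5, 8) [278.7 178.2]
(-61, 25.5, 8) [361.2 177.4]
(-53, 0, 8) [320.1 190.4]
(-50.5, -13, 30) [297.4 204.1]
(-50.5, 13, 30) [343.7 203.6]
100  164 167 168 166 166 167 168 167 169 168 167 171 167 170 169 169 169 171 172 172 171 171 171 171 172 170 172 172 171 171
105  171 173 174 174 171 172 173 173 173 172 174 173 173 172 174 174 174 177 170 176 173 175 174 174 175 174 174 176 171 172
110  172 171 171 172 171 173 173 173 173 171 175 175 171 174 175 178 175 176 176 172 177 176 175 177 176 176 178 179 177 177
115  174 172 173 176 174 172 176 175 177 176 174 177 177 175 178 177 176 174 177 177 180 177 181 177 181 180 182 183 180 182
120  171 173 171 175 174 173 174 174 173 171 171 171 172 170 174 174 170 173 172 173 173 173 173 173 175 173 174 174 176 174
125  182 181 182 181 182 179 178 180 169 165 167 167 16
[... 1494 characters left out ...]
193 195 195 194 196 197 197 193 197 196 197 193 119 121 123 121 117 161 178
190  165 125 124 124 125 124 182 195 197 188 184 183 181 181 180 178 180 176 181 185 197 197 192 118 123 123 122 121 173 177
195  170 122 122 124 124 123 174 195 198 173 117 120 121 123 123 120 120 118 118 148 194 203 191 119 124 117 125 118 166 172
200  179 123 118 120 123 124 174 195 198 171  83  82  81  77  80  79  80  78  81 147 196 199 189 119 120 119 119 120 184 184
205  183 124 120 125 120 124 172 194 199 187 197 191 193 193 202 198 193 196 200 163 196 199 184 123 120 119 120 120 188 189
210  169 119 125 121 123 119 161 192 199 185 199 193 194 192 201 196 193 198 201 159 195 200 179 122 121 117 119 122 169 171
```

The walls and bar appear where predicted, with the bar between the inner edges (columns 297–344 against 296–345). Lowering it.

Emit:
{"api": "servo_tool", "payload": {"plan": "-0.0005 0.0004 0.006 0;-0.0005 0.0004 0.011 0;-0.0005 0.0004 0.015 0;-0.0005 0.0004 0.018 0;-0.0005 0.0004 0.0195 0;-0.0005 0.0004 0.0195 0;-0.0005 0.0004 0.0195 0"}}

```text
t: 40.78
tool_pos: [0.5888, -0.0009, 0.0669]
orientation: [1.728, 2.064, -0.451]
force: [-3.9, 4.7, 4.5]
opening: 0.0156
gripper_force: 40.0
```

```bash
python3 bl.py
```

```text
40.78 tcp in block [-0.0286  0.0009  0.0071] F block [-2.3 -3.   6.6] axes [[-1.0, 0.008, 0.004], [0.008, 1.0, 0.011], [-0.004, 0.011, -1.0]] 0.015621565960297538 40.013190507888794 [ 0.25  0.25  1.71 -0.56  1.26  0.27]
```

It's on the floor (underside at about 0.2 mm, 6.6 N). Releasing and backing off square.

Emit:
{"api": "servo_tool", "payload": {"plan": "0 0 0 0;0 0 0 0;0 0 0 0;0 0 0 0;0 0 0 0;0 0 0 0;0 0 -0.02 0;0 0 -0.05 0;0 0 -0.09 0;0 0 -0.13 0;0 0 -0.13 0;0 0 -0.13 0", "grip": -0.1}}

```text
t: 41.78
tool_pos: [0.5773, 0.0645, 0.1818]
orientation: [1.726, 2.063, -0.444]
force: [-0.2, -0.5, -0.3]
opening: 0.0513
gripper_force: 0.0
```

```bash
python3 bl.py; python3 - <<'E'
from h import *; from jig import *
import pickle
c=cam("wrist");pickle.dump(c,open("w10.pkl","wb"))
O=np.array([.593,-.029,.075]);B=BR(np.radians(10.4))
hsv=cv2.cvtColor(c["im"],cv2.COLOR_BGR2HSV);g=hsv[...,2]
m=cv2.inRange(hsv,(10,110,60),(32,255,255));m[:100]=0
u0,v0=proj(c,O+B@np.array([-.028,0,.044]));u0=int(u0);v0=int(v0)
ys,xs=np.nonzero(m[v0-35:v0+25,u0-20:u0+20]);print("brass px",xs.min()+u0-20,xs.max()+u0-20,ys.min()+v0-35,ys.max()+v0-35)
for p in((-36,-8,44),(-20,8,44),(-36,0,10),(-50,0,10),(-50,0,0),(-53,0,8),(50,0,10)): print(p,np.round(proj(c,O+B@np.array(p)/1000),1))
col=int(proj(c,O+B@np.array([-.05,.006,.01]))[0]);print(col,[(v,int(g[v,col])) for v in range(130,190,2)])
r=cv2.inRange(hsv,(0,150,50),(8,255,255))|cv2.inRange(hsv,(172,150,50),(179,255,255));r[:,:250]=0;r[:,390:]=0;r[295:]=0
for k in cv2.findContours(r,cv2.RETR_EXTERNAL,cv2.CHAIN_APPROX_NONE)[0]:
    if cv2.contourArea(k)>20: print("red",cv2.boundingRect(k))
f=lambda q,l,h:np.array([84-l*np.cos(q)+h*np.sin(q),0,30+l*np.sin(q)+h*np.cos(q)])/1000
for q in(1,1.1,1.2): print(q,[np.round(proj(c,O+B@f(q,*k))) for k in((82,15),(82,5),(50,5))])
E
```

```text
41.78 tcp in block [-0.0286  0.0015  0.1399] F block [ 0.2 -0.3 -0.4] axes [[-1.0, 0.009, 0.003], [0.009, 1.0, 0.017], [-0.003, 0.017, -1.0]] 0.05130692826950982 0.0 [ 0.36  0.16  1.59 -0.52  1.49  0.26]
brass px 310 325 186 202
(-36, -8, 44) [307.4 188. ]
(-20, 8, 44) [326.  205.6]
(-36, 0, 10) [316.4 180. ]
(-50, 0, 10) [316.2 165.5]
(-50, 0, 0) [316.1 163.9]
(-53, 0, 8) [316.1 162.1]
(50, 0, 10) [317.4 261.8]
322 [(130, 244), (132, 243), (134, 232), (136, 141), (138, 126), (140, 127), (142, 137), (144, 132), (146, 157), (148, 206), (150, 130), (152, 172), (154, 232), (156, 249), (158, 249), (160, 248), (162, 232), (164, 190), (166, 248), (168, 249), (170, 249), (172, 248), (174, 248), (176, 249), (178, 236), (180, 115), (182, 101), (184, 101), (186, 134), (188, 227)]
1 [array([319., 322.]), array([319., 308.]), array([318., 307.])]
1.1 [array([319., 333.]), array([319., 319.]), array([318., 313.])]
1.2 [array([319., 344.]), array([319., 330.]), array([318., 319.])]
```

The post and bar sit within 1 px of the predicted clamped pose. Back to the lever's grip where I left it.

Emit:
{"api": "servo_tool", "payload": {"plan": "-0.035 -0.002 0.03 0;-0.07 -0.002 0.05 0;-0.095 -0.002 0.064 0;-0.1017 -0.002 0.0713 0;-0.1017 -0.002 0.0713 0;-0.1017 -0.002 0.0713 0"}}

```text
t: 42.33
tool_pos: [0.5946, -0.0599, 0.1665]
orientation: [1.73, 2.065, -0.455]
force: [-0.5, 1.0, 0.6]
opening: 0.0511
gripper_force: 0.0
```

Emit:
{"api": "servo_tool", "payload": {"plan": "0 0 0 0;0 0 0 0;0 0 0 0;0 0 0 0;0 0 0 0;0 0 0 0;0 0 0 0", "grip": 1, "grip_force": 40}}

```text
t: 42.92
tool_pos: [0.5986, -0.0579, 0.1686]
orientation: [1.724, 2.064, -0.444]
force: [15.5, 1.1, -7.6]
opening: 0.0152
gripper_force: 40.0
```

```bash
python3 bl.py
```

```text
42.92 tcp in block [0.0723 0.0003 0.0663] F block [-2.3 15.5 -7.5] axes [[-1.0, 0.007, 0.003], [0.007, 1.0, 0.018], [-0.003, 0.018, -1.0]] 0.015230845952051132 39.97483775834553 [ 0.15  0.11  1.67 -0.54  1.36  0.09]
```

Emit:
{"api": "servo_tool", "payload": {"plan": "0.004 0.001 0.001 0;0.0082 0.002 0.0018 0;0.0161 0.002 0.0046 0;0.0254 0.002 0.0095 0;0.0339 0.002 0.0156 0;0.0413 0.002 0.023 0;0.0476 0.002 0.0314 0;0.051 0.002 0.0375 0;0.0538 0.002 0.0439 0;0.056 0.002 0.0506 0;0.0575 0.002 0.0574 0;0.0575 0.002 0.0574 0"}}

```text
t: 43.92
tool_pos: [0.5954, -0.0373, 0.0897]
orientation: [1.727, 2.065, -0.45]
force: [-0.0, 2.8, -1.5]
opening: 0.0158
gripper_force: 40.0
```

```bash
python3 bl.py
```

```text
43.92 tcp in block [0.0148 0.0009 0.0084] F block [-3.2  0.5  0.1] axes [[-1.0, 0.007, 0.004], [0.007, 1.0, 0.012], [-0.004, 0.012, -1.0]] 0.015802378094566555 40.000088810920715 [ 0.19  0.21  1.72 -0.56  1.26  0.19]
```

Now release, rise, close the fingers and press down on the grip's top.

Emit:
{"api": "servo_tool", "payload": {"plan": "0 0 0 0;0 0 0 0;0 0 0 0;0 0 0 0;0 0 0 0;0 0 -0.03 0;0 0 -0.06 0;0 0 -0.075 0;0 0 -0.075 0", "grip": -0.1}}

```text
t: 44.67
tool_pos: [0.5898, 0.0004, 0.1589]
orientation: [1.726, 2.062, -0.444]
force: [1.0, -0.3, 0.9]
opening: 0.0513
gripper_force: 0.0
```

Emit:
{"api": "servo_tool", "payload": {"plan": "0.003 0 0 0;0.003 0 0 0;0.003 0 0 0;0.003 0 0 0;0.003 0 0 0;0.003 0 0 0;0.003 0 0 0;0.003 0 0 0;0.003 0 0 0;0.003 0 0 0", "grip": 1}}

```text
t: 45.5
tool_pos: [0.5871, 0.0012, 0.1532]
orientation: [1.728, 2.064, -0.452]
force: [-0.4, -0.6, -0.3]
opening: 0.001
gripper_force: 0.0
```

```bash
python3 bl.py; cat > lev.py <<'E'
from h import *; from jig import *
c=cam("wrist");O=np.array([.593,-.029,.075]);B=BR(np.radians(10.4))
hsv=cv2.cvtColor(c["im"],cv2.COLOR_BGR2HSV)
r=cv2.inRange(hsv,(0,150,50),(8,255,255))|cv2.inRange(hsv,(172,150,50),(179,255,255));r[:,:250]=0;r[:,390:]=0;r[295:]=0
for k in cv2.findContours(r,cv2.RETR_EXTERNAL,cv2.CHAIN_APPROX_NONE)[0]:
    if cv2.contourArea(k)>10: print("red",cv2.boundingRect(k))
f=lambda q,l,h:np.array([84-l*np.cos(q)+h*np.sin(q),0,30+l*np.sin(q)+h*np.cos(q)])/1000
for q in(0,.05,.1,.2,.3): print(q,[np.round(proj(c,O+B@f(q,*k)),1) for k in((82,5),(82,15),(50,15))])
E
python3 lev.py
```

```text
45.5 tcp in block [ 0.0124 -0.0003  0.0831] F block [ 0.3 -0.5 -0.5] axes [[-1.0, 0.007, 0.004], [0.007, 1.0, 0.011], [-0.004, 0.011, -1.0]] 0.0010157409654915084 0.0 [ 0.26  0.15  1.66 -0.54  1.39  0.19]
red (310, 204, 21, 43)
0 [array([320. , 198.5]), array([320.2, 202.2]), array([320.5, 245.1])]
0.05 [array([320.1, 200.5]), array([320.3, 205. ]), array([320.6, 247.5])]
0.1 [array([320.2, 202.8]), array([320.4, 208.2]), array([320.7, 250.1])]
0.2 [array([320.4, 208.4]), array([320.6, 215.6]), array([320.8, 255.9])]
0.3 [array([320.5, 215.5]), array([320.8, 224.6]), array([320.9, 262.3])]
```

The lever is at q ≈ 0.1, where its foot meets the bar. Pressing down in small steps.

Emit:
{"api": "servo_tool", "payload": {"plan": "0 0 0.02 0;0 0 0.035 0;0 0 0.04 0;0 0 0.044 0;0 0 0.047 0;0 0 0.049 0;0 0 0.05 0;0 0 0.05 0"}}

```text
t: 46.22
tool_pos: [0.5925, -0.0232, 0.1104]
orientation: [1.727, 2.064, -0.451]
force: [0.4, 0.1, -0.3]
opening: 0.0004
gripper_force: 0.0
```

```bash
python3 bl.py
```

```text
46.22 tcp in block [0.0127 0.0005 0.0335] F block [-0.2  0.4 -0.3] axes [[-1.0, 0.008, 0.004], [0.008, 1.0, 0.012], [-0.004, 0.012, -1.0]] 0.00043406957308957924 0.0 [ 0.21  0.19  1.7  -0.55  1.3   0.2 ]
```

Emit:
{"api": "servo_tool", "payload": {"plan": "0 0 0.003 0;0 0 0.006 0;0 0 0.008 0;0 0 0.008 0"}}

```text
t: 46.55
tool_pos: [0.5932, -0.0249, 0.1054]
orientation: [1.729, 2.065, -0.448]
force: [-13.9, 15.4, 18.0]
opening: 0.0005
gripper_force: 12.0
```

```bash
python3 bl.py; python3 lev.py
```

```text
46.55 tcp in block [0.0117 0.001  0.0283] F block [ -6.3 -10.9  24.4] axes [[-1.0, 0.008, 0.002], [0.008, 1.0, 0.013], [-0.002, 0.013, -1.0]] 0.000500144245862261 11.957647316157818 [ 0.21  0.19  1.7  -0.55  1.29  0.2 ]
red (306, 228, 27, 55)
0 [array([319. , 224.6]), array([319.2, 230.8]), array([319.7, 284.7])]
0.05 [array([319.1, 227.7]), array([319.3, 235.1]), array([319.8, 288.3])]
0.1 [array([319.2, 231.2]), array([319.4, 239.8]), array([319.9, 292.1])]
0.2 [array([319.4, 239.7]), array([319.6, 251. ]), array([320. , 300.5])]
0.3 [array([319.6, 250.4]), array([319.9, 264.4]), array([320.2, 309.8])]
```

Emit:
{"api": "servo_tool", "payload": {"plan": "0 0 0.0015 0;0 0 0.003 0;0 0 0.003 0;0 0 0.003 0"}}

```text
t: 46.93
tool_pos: [0.5936, -0.025, 0.1052]
orientation: [1.729, 2.064, -0.446]
force: [-26.8, 25.1, 36.7]
opening: 0.0006
gripper_force: 23.3
```

```bash
python3 bl.py; python3 lev.py
```

```text
46.93 tcp in block [0.0118 0.0013 0.0281] F block [ -7.2 -21.8  46.6] axes [[-1.0, 0.009, 0.002], [0.009, 1.0, 0.014], [-0.001, 0.014, -1.0]] 0.000588861456103289 23.285537600750104 [ 0.21  0.19  1.7  -0.55  1.29  0.2 ]
red (306, 228, 26, 55)
0 [array([318.4, 224.7]), array([318.6, 230.9]), array([319.2, 284.8])]
0.05 [array([318.5, 227.7]), array([318.7, 235.1]), array([319.3, 288.4])]
0.1 [array([318.6, 231.3]), array([318.8, 239.9]), array([319.3, 292.3])]
0.2 [array([318.8, 239.8]), array([319. , 251.1]), array([319.5, 300.7])]
0.3 [array([319. , 250.4]), array([319.3, 264.5]), array([319.7, 310. ])]
```

The force doubled from 24 to 47 N with no motion, so the lever is on its stop. Backing off and checking.

Emit:
{"api": "servo_tool", "payload": {"plan": "0 0 -0.01 0;0 0 -0.03 0;0 0 -0.06 0;0 0 -0.06 0;0 0 -0.06 0;0 0 -0.06 0"}}

```text
t: 47.48
tool_pos: [0.5873, 0.0009, 0.1521]
orientation: [1.727, 2.065, -0.451]
force: [-0.4, -0.1, 0.3]
opening: 0.0006
gripper_force: 0.0
```

```bash
python3 bl.py; python3 lev.py
```

```text
47.48 tcp in block [ 0.0122 -0.0002  0.082 ] F block [ 0.1 -0.4  0.2] axes [[-1.0, 0.007, 0.004], [0.007, 1.0, 0.012], [-0.004, 0.012, -1.0]] 0.0006148889381776783 0.0 [ 0.25  0.15  1.66 -0.54  1.39  0.19]
red (310, 202, 21, 43)
0 [array([319.9, 199.2]), array([320.1, 203. ]), array([320.4, 246. ])]
0.05 [array([320. , 201.2]), array([320.2, 205.8]), array([320.5, 248.5])]
0.1 [array([320.1, 203.5]), array([320.3, 209. ]), array([320.5, 251.1])]
0.2 [array([320.2, 209.2]), array([320.5, 216.5]), array([320.7, 256.9])]
0.3 [array([320.4, 216.3]), array([320.7, 225.5]), array([320.8, 263.3])]
```

After release the red edge sits where it was at the stop (202 against 201.8 expected), so it didn't spring back. The robot is clear of everything, so I'm handing in.

```bash
python3 -c "
from plant import robot
print(robot.close_job())"
```

```text
the job is handed in; nothing more can be done
None
```

I swung the lever up, laid bar A in the channel with its post at the low end and released it, then pressed the lever down to its stop and handed the job in at about 47.5 s; no result came back, and I viewed 11 pictures, one over the limit of 10.

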